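# Seat an engineer's square in a registration corner

## Robot

A 6-joint arm with a two-finger parallel gripper is mounted at the origin on a cart in front of the work surface, level with it; the furniture and walls round the work are solid. World frame = base frame: x ahead of the robot, y to its left, z up, the work surface at z = 0. Lengths are in m, angles in degrees, forces in N, time in s.
With the tool pointing down it reaches from about 0.3 to 0.95 m from the base axis. Payload 3.1 kg.
Tool frame: the origin (TCP) lies between the finger pads; the fingertips stand 25 mm ahead of it and the grasp point (between the pads) lies 6 mm ahead of it; y points along the fingers, z is the direction in which the jaws open and shut, and the axes are right-handed (so a half turn about y gives the same grasp; the last joint's range is limited). The gripper opens to 85 mm and grips with 20 to 120 N. Pads are 22 mm wide; open, the fingers measure 114 mm over their backs; the gripper's body (76 mm by 85 mm) begins 54 mm behind the grasp point. The pads swing forward as they close: fully open they stand 13 mm farther back than shut.
Start: joints at [-76.988, 17.653, 93.61, -0, 68.738, -3.994], TCP at [0.183, -0.598, 0.256] pointing down, gripper open.
Joint ranges: [-175.34, 175.34], [-45.06, 112.39], [2.9, 150.54], [-68.45, 248.45], [3.09, 151.38], [-168.51, 168.51]. Speed limits (degrees/s): [159.86, 159.86, 180, 180, 180, 180].

## Interface

Orientations are given as a 3x3 rotation matrix whose columns are the frame's x, y, z axes.
In Python, from plant import r gives the robot as it stands.
- The arm moves only by the tool jog_arm, never from a script. Its argument "motion" is a list of rows, each an object of numbers: "dx", "dy", "dz": the shift along the tool's x, y, z in mm; "rx", "ry", "rz": the turn, a rotation vector about the tool's x, y, z in rad; "hand": the closure, from -1 (fully open) to 1 (shut). In form: [{"dx": .., "dy": .., "dz": .., "rx": .., "ry": .., "rz": .., "hand": ..}, ...]. A call has 1 to 10 rows; each row shifts and turns the commanded pose from where the row before left it, along the tool's axes as they then stand; what a row does not reach is not made up. A row lasts 1/12 s, in which the tool goes at most 41.7 mm and 7.16 degrees, less where a joint would pass 70% of its speed; a pose out of reach is approached as far as the arm can. A call with a gripper value outside its range is refused whole. The fingers move at their own pace and stop on an object; the grip force is fixed at half the most. Time passes only in rows, so rows that do not move let the fingers close. It gives the time, the measured TCP pose, the force and the opening at its end, in the units of the state.
- r.observe(): the state, without advancing time (a new reading comes with each control period).
- r.camera(name): name is "side" or "top"; returns the picture (480x640x3 uint8, blue, green, red); there is no depth.
- r.camera_info(name): a dict with "vertical_fov" (degrees; the focal length in pixels is half the picture's height over the tangent of half this angle, whatever the lens; pixels are square), "cx", "cy" (the principal point, pixels), "xyz" and "orientation" of the camera in the world. Camera axes: x right, y up, looking along -z (the intrinsics and any distortion apply to the point x, -y, -z); pixel columns grow to the right and rows downward; lengths in m; the calibration is good to about 2 mm. A picture is of the moment at which its call begins. camera_info takes no time and is no camera call.
- r.close_job(): hands the job in, once; it reports no verdict.
Trained networks look in the newest picture that a camera, given by its name, has taken for a name from the list of things; names that differ only in an ending like _2 or _b are one class to them, and where a whole thing is asked for, a point or a joint stands for the part that bears it (a point fixed in the world has none). Each returns a list of dicts, best first, with "p" (0 to 1); they miss things now and then, are a little off and sometimes report something else, mostly with a low value. They report only what shows in the picture. A call takes as long as a camera call. They do not tell look-alikes from the thing itself.
- r.boxes_of(camera, target): "at" ([x, y, z] in m, in world coordinates, good to about 4 mm: the middle of the surface that is visible of it).
- r.landmark_of(camera, target): "at" ([x, y, z] in m, in world coordinates, good to about 4 mm: a listed point, or the origin of a listed thing).
The state is a dict: "clock": time; "joint_positions": joint angles; "qvel": joint speeds; "joint_torque": joint torques, N m; "eef_pos": TCP position; "tool_rot": TCP orientation; "ft_force": force on the tool from outside, world axes, zero at the start; "torque": the same for the moment, N m; "width": finger opening in m.
Only numpy, scipy, OpenCV 4.12 (cv2) and the standard library are available. Lean on these libraries where they do the work, as an engineer would, in place of code of your own. Each camera call takes 0.05 s, during which the arm holds its last target.

## Task

Turn the black stop selector on the aluminium registration plate to its three-dot mark, so that its stop arm swings clear of the corner. Then pick up the steel square by its black grip, lay it flat on the plate and press it into the corner until its two outer faces sit flush against both fences, firmly but without ramming it. Finish while still gripping the square and pressing it against both fences; do not let go, and leave the other things on the bench where they are.

Things in the scene. Friction and masses are not known exactly. Their poses are not given: they have to be found in the camera images.
- plate: Registration plate, aluminium, 185 x 185 x 8 mm, fixed flat on the bench. Origin: on the bench, below the inner vertex of the corner that two steel fences form on top of it. z is up; the open corner is the quadrant x < 0, y < 0 of its frame. It covers x -125 to +60 and y -155 to +30 mm, yaw within 0.25 rad.
- corner (a point): The vertex of the corner, on the plate's top face (8 mm above the bench), axes as the plate's. Both fences stand 16 mm above the plate. Pushes of 5 to 20 N on each fence are right (45 N is ramming). Plate, fences and square are polished steel and aluminium that slide well on one another (friction about 0.2); while the square presses on one fence, sliding along it still meets a little friction.
- side_fence: Fixed steel fence, 18 mm thick and 16 mm high on the plate. Its face is the plane y = 0 of the plate's frame and looks to -y; it runs from x = -8 to x = -114 mm. Its origin is the vertex of the corner. The square's stock (its thick leg) goes against it.
- back_fence: Fixed steel fence, 18 mm thick and 16 mm high on the plate. Its face is the plane x = 0 of the plate's frame and looks to -x; it runs from y = -8 to y = -74 mm. Its origin is the vertex of the corner. The square's blade (its thin leg) goes against it and reaches past its end, in front of the selector.
- selector (a joint): Angle of the stop selector, rad, growing counter-clockwise seen from above, range -0.12 to 1.34, about the vertical through x +25, y -103 mm of the plate's frame. A spring plunger makes it click at one dot = 0, two dots = 0.61, three dots = 1.22; left alone it settles within 0.06 rad of the nearest. Passing a click takes about 0.05 N m (a grip of 30 N or more). It starts at one or two dots.
- selector_grip (a point): Centre of the selector's black bar grip, on the turning axis, 52.5 mm above the bench. Bar 32 x 10 x 26 mm (39.5 to 65.5 mm above the bench) over a round grey head, 47 mm wide, top at 36 mm. Site x runs along the bar and turns with it (at value 0 it is the plate's x); the end with the white line, over the stop arm, is its -x end and points at the dots.
- square: Loose steel engineer's square, 0.3 to 0.55 kg, flat on the bench right of the plate. Origin: on its underside below the grip. Heel (outer corner) at x +41, y +13 mm. Stock 100 x 26 x 22 mm along x, outer face y = +13 mm. Blade 24 mm wide, 8 mm high, outer face x = +41 mm, reaching to y = -107 mm. Seated: axes parallel to the plate's, outer faces on the fences, heel at the vertex.
- square_grip (a point): On the square's black grip, 40 mm above its underside, on the grip's middle, axes as the square's. The grip is a bar on top of the stock, 44 mm long (along x), 14 mm wide (along y) and 30 mm high, from 22 to 52 mm above the underside. Gripped there the square hangs nearly balanced.
- square_heel (a point): The outer corner (heel) of the square, at its underside.
- cup: Bystander: white specimen cup with lid, 65 mm wide, 64 mm high, origin at the centre of its underside.
- timer: Bystander: white bench timer, 64 x 64 x 18 mm, lying flat, origin at the centre of its underside.
- dropper: Bystander: small white bottle with a cap, 33 mm wide, 72 mm high, origin at the centre of its underside.
- stop_tip (a point): Tip of the selector's steel stop arm, 10 mm wide, which reaches 40 mm from the turning axis at 3 to 12 mm above the plate. At value 0 it points along the plate's -x and stands 15 mm out in front of the back fence's face, at two dots about 10 mm; at three dots it is back behind the face.
Not all that is in view belongs to the job. Of the things like the square, leave any that is green; of the rest the larger one is meant.

How it is judged (in metres and radians):
On the way:
1. the selector rests at the three-dot mark (value of joint selector above 1.09 rad and velocity of joint selector between -0.1 and 0.1 rad/s), for 0.2 s.
At the end, for the whole second after the job is handed in: Selector at three dots (above 1.09 rad); square flat on the plate (tilt under 0.04 rad, heel under 4 mm up), heel within 3 mm of the vertex, within 0.02 rad of parallel, at rest, pressing each fence with more than 1.5 N and still held by the fingers (value of joint selector above 1.09 rad and contact force between square and side_fence above 1.5 N and contact force between square and back_fence above 1.5 N and contact force between square and the fingers above 2 N and horizontal distance between square_heel and corner below 0.003 m and angle between the x axis of square and the x axis of plate, either way round below 0.02 rad and angle between square's own z axis and vertical below 0.04 rad and z of square_heel in the frame of corner below 0.004 m and linear speed of square below 0.01 m/s); the arm keeps its last pose, push and grip.
It fails at once if the square is rammed against a fence with more than 45 N (contact force between square and side_fence above 45 N or contact force between square and back_fence above 45 N).
It fails at once if a bystander (cup, timer, small bottle) is moved by more than 30 mm (distance of any of cup, timer, dropper from where it was at the start of the episode above 0.03 m).
It also fails if it takes over 64 s, if anything falls off the work surface, if the arm or the gripper's body presses on something with over 40 N, if the wrist force passes 120 N, or if a joint passes its speed limit or range.

## Working session

There is one attempt and no reset: what is moved stays moved. The work goes in short steps, Python scripts to look and compute and a tool call to move; the robot and the scene stay as the last step left them, time stands still between calls to the robot, and variables do not carry over. Pictures are saved under pics/ and viewed, and the job is handed in when it is done.

Besides the shell and the picture viewer there is one more tool, called after "Emit:" as a command line: name --argument value ..., lists and objects as JSON in quotes. jog_arm: Moves the arm, as the interface text tells. Its arguments: {"type":"object","properties":{"motion":{"type":"array"}},"required":["motion"]}

```bash
ls; mkdir -p pics; python3 - <<'E'
from plant import r
import cv2
print(r.observe())
for c in("side","top"):
    print(r.camera_info(c)); cv2.imwrite(f"pics/{c}0.png",r.camera(c))
    for t in("plate","corner","selector_grip","stop_tip","square","square_grip","square_heel","cup","timer","dropper"):
        print(c,t,[(round(d["p"],2),[round(float(v),4) for v in d["at"]]) for d in r.landmark_of(c,t)])
E
```

```text
pics
{'clock': 0.0, 'joint_positions': array([-7.69898471e+01,  1.77052275e+01,  9.36916315e+01,  7.97661185e-04,
        6.87363400e+01, -3.99482431e+00]), 'qvel': array([ 0.01732981, -0.06165764, -0.04628008, -0.06241058,  0.01330458,
       -0.05636193]), 'joint_torque': array([-3.70049593e-04, -4.15248907e+01, -2.76664156e+01, -1.71956544e-04,
        1.01621897e-02, -2.37465887e-07]), 'eef_pos': array([ 0.18257255, -0.59692584,  0.2550216 ]), 'tool_rot': array([[-9.56280880e-01, -5.10717467e-04,  2.92449342e-01],
       [-2.92449735e-01,  2.26800403e-03, -9.56278207e-01],
       [-1.74888302e-04, -9.99997298e-01, -2.31820808e-03]]), 'ft_force': array([-0.18873639, -0.84055756,  0.62673089]), 'torque': array([-0.02502925,  0.00707326, -0.01690022]), 'width': 0.08527910989168694}
{'vertical_fov': 52.78735800368757, 'cx': 320.3643147321789, 'cy': 236.22165416944313, 'xyz': array([-0.29914056,  0.34403647,  1.11574683]), 'orientation': array([[-0.47613964,  0.64793892, -0.59453024],
       [-0.87924806, -0.3395373 ,  0.33412165],
       [ 0.01462523,  0.68182812,  0.7313662 ]])}
sid
[... 955 characters left out ...]
 [0.5853, 0.1043, 0.0105])]
top selector_grip [(0.62, [0.5973, 0.0017, 0.0541]), (0.51, [0.4898, -0.2788, -0.0002])]
top stop_tip [(0.74, [0.5576, -0.0116, 0.0155]), (0.21, [0.5273, -0.2682, -0.0017])]
top square [(0.95, [0.4901, -0.2801, -0.0015]), (0.64, [0.4711, -0.1552, 0.0012]), (0.63, [0.5122, -0.5408, 0.0022])]
top square_grip [(0.92, [0.4724, -0.1546, 0.0282])]
top square_heel [(0.79, [0.5262, -0.2715, -0.0013]), (0.65, [0.4782, -0.566, -0.0001]), (0.64, [0.4897, -0.1317, 0.0042])]
top cup [(0.64, [0.4299, 0.2777, 0.0005]), (0.54, [0.4898, -0.2811, -0.0036])]
top timer [(0.95, [0.6731, -0.2702, -0.0046]), (0.41, [0.5557, -0.0131, 0.0148])]
top dropper [(0.57, [0.59, 0.2556, 0.0014])]
```

View pics/top0.png

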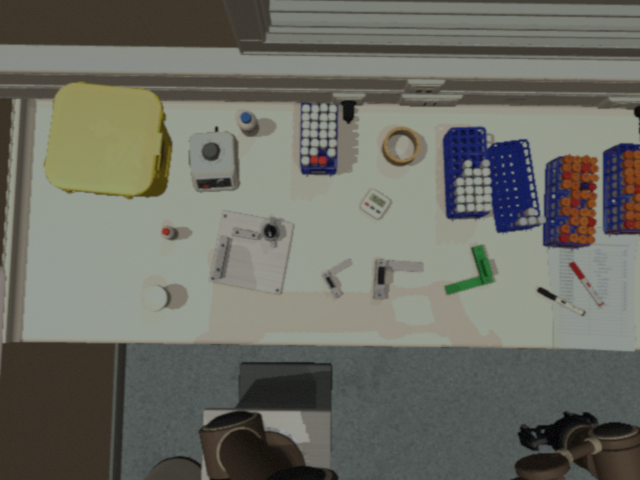

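View pics/side0.png

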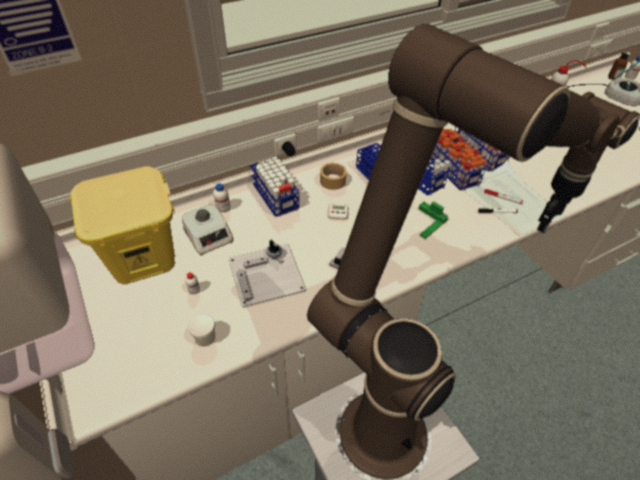

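Square candidates in the top view: small grey square (333,281), larger grey square (382,278) and green square (483,265). By the description, the larger grey one is meant. I'll check it in close crops.

```bash
python3 - <<'E'
import cv2,numpy as np
i=cv2.imread("pics/top0.png")
a=cv2.resize(i[245:310,310:430],None,fx=6.6,fy=6.6,interpolation=cv2.INTER_CUBIC)
cv2.imwrite("pics/c1.png",a)
a=cv2.resize(i[205:300,200:310],None,fx=6.3,fy=6.3,interpolation=cv2.INTER_CUBIC)
cv2.imwrite("pics/c2.png",a)
E
```

```text
(no output)
```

View pics/c1.png

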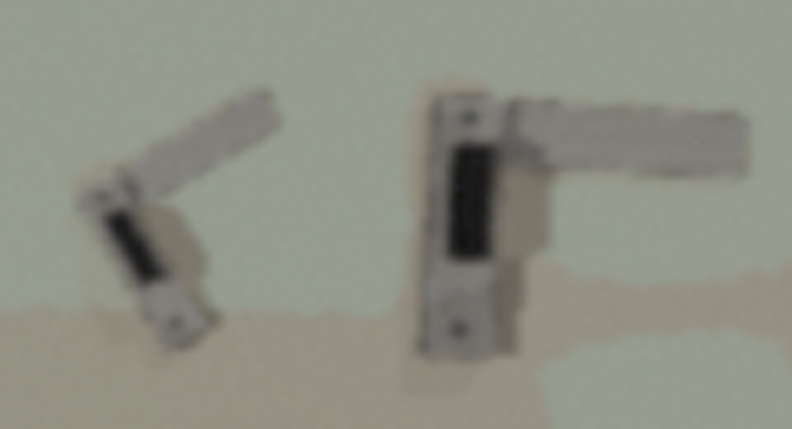

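View pics/c2.png

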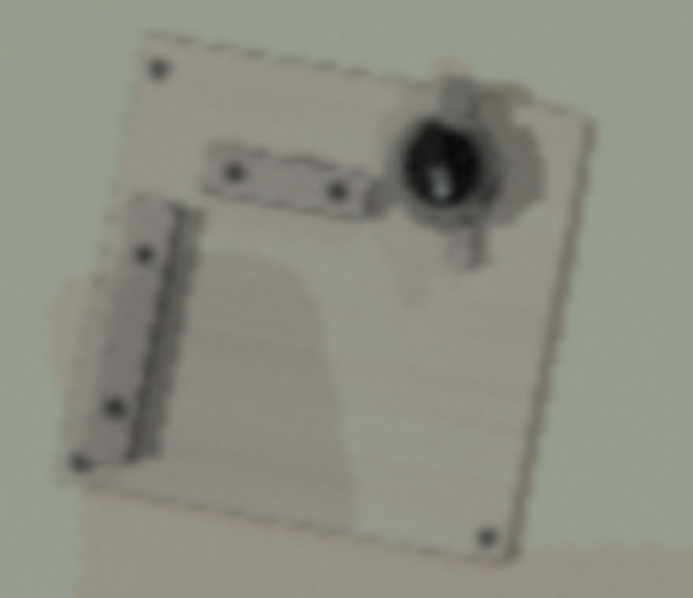

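The large grey square at (382,278) has a stock about 100 mm long, so it's the right one. The selector arm looks to be at two dots. Next I'll fit the plate and square poses to the image edges.

```bash
cat > h.py <<'E'
import cv2,numpy as np
from plant import r
from scipy.optimize import least_squares
from scipy.ndimage import map_coordinates,gaussian_filter
def proj(c,P):
    i=r.camera_info(c);f=240/np.tan(np.radians(i["vertical_fov"])/2)
    q=(np.atleast_2d(P)-i["xyz"])@i["orientation"]
    return np.c_[i["cx"]+f*q[:,0]/-q[:,2], i["cy"]-f*q[:,1]/-q[:,2]]
def pix2plane(c,uv,z):
    i=r.camera_info(c);f=240/np.tan(np.radians(i["vertical_fov"])/2)
    d=i["orientation"]@np.array([(uv[0]-i["cx"])/f,-(uv[1]-i["cy"])/f,-1]);return i["xyz"]+d*(z-i["xyz"][2])/d[2]
def W(p,P):
    c,s=np.cos(p[2]),np.sin(p[2]);P=np.atleast_2d(P)/1000
    return np.c_[p[0]+c*P[:,0]-s*P[:,1],p[1]+s*P[:,0]+c*P[:,1],P[:,2]]
def rect(x0,x1,y0,y1,z): 
    a=[(x0,y0,z),(x1,y0,z),(x1,y1,z),(x0,y1,z)];return [(a[k],a[(k+1)%4]) for k in range(4)]
PLATE=rect(-125,60,-155,30,8)
FENCE=rect(-114,-8,0,18,24)+rect(0,18,-74,-8,24)
SQ=rect(-59,41,-13,13,22)+[((17,-13,8),(17,-107,8)),((17,-107,8),(41,-107,8)),((41,-107,8),(41,-13,8))]+rect(-22,22,-7,7,52)
def fit(imgs,edges,p,rng=(4,2.5,1.5,1.5),n=40):
    for R in rng:
        obs=[]
        for c,g in imgs.items():
            for a,b in edges:
                t=np.linspace(.06,.94,n)[:,None];P=np.array(a)*(1-t)+np.array(b)*t
                uv=proj(c,W(p,P));d=uv[-1]-uv[0];nn=np.array([-d[1],d[0]])/np.linalg.norm(d)
                s=np.arange(-R-.5,R+.51,.25);S=uv[:,None]+s[None,:,None]*nn
                pr=map_coordinates(g,[S[...,1],S[...,0]],order=3)
                G=np.abs(pr[:,4:]-pr[:,:-4]);G=G;k=G.argmax(1);ok=G.max(1)>8
                for j in np.where(ok)[0]: obs.append((c,P[j],uv[j]+nn*s[k[j]+2],nn))
        def res(q):
            o=[]
            for c in imgs:
                O=[x for x in obs if x[0]==c]
                if not O: continue
                o.append(((proj(c,W(q,np.array([x[1] for x in O])))-np.array([x[2] for x in O]))*np.array([x[3] for x in O])).sum(1))
            return np.concatenate(o)
        s=least_squares(res,p,loss="soft_l1",f_scale=.3,x_scale=[.01,.01,.05]);p=s.x
        e=res(p);print(R,len(e),np.round(p,4),"med|e|",np.median(abs(e)).round(2))
    return p
def overlay(img,c,items,box,sc,fn):
    x0,y0,x1,y1=box;a=cv2.resize(img[y0:y1,x0:x1],None,fx=sc,fy=sc,interpolation=cv2.INTER_CUBIC)
    for p,E in items:
        for e in E:
            uv=((proj(c,W(p,np.array(e)))-[x0,y0]+.5)*sc-.5).round().astype(int)
            cv2.line(a,tuple(map(int,uv[0])),tuple(map(int,uv[1])),(0,0,255),1)
    cv2.imwrite(fn,a)
def gray(i): return cv2.cvtColor(i,cv2.COLOR_BGR2GRAY).astype(float)
E
python3 - <<'E'
from h import *
t=cv2.imread("pics/top0.png");s=cv2.imread("pics/side0.png")
p0=[.587,.105,-.185]
print("top plate");pt=fit({"top":gray(t)},PLATE,p0)
print("top all");pa=fit({"top":gray(t)},PLATE+FENCE,pt)
print("side");ps=fit({"side":gray(s)},PLATE,pt)
print("sq");q=fit({"top":gray(t)},SQ,[.49,-.28,-.065])
overlay(t,"top",[(pa,PLATE+FENCE+rect(15,35,-105,-101,65))],(200,205,310,300),7,"pics/o1.png")
overlay(t,"top",[(q,SQ)],(365,245,435,310),9,"pics/o2.png")
E
```

```text
top plate
4 115 [ 0.5888  0.0992 -0.1696] med|e| 0.34
2.5 121 [ 0.589   0.0996 -0.1633] med|e| 0.33
1.5 110 [ 0.5887  0.0995 -0.1605] med|e| 0.32
1.5 111 [ 0.5887  0.0994 -0.1612] med|e| 0.29
top all
4 429 [ 0.5887  0.1002 -0.159 ] med|e| 1.45
2.5 411 [ 0.5892  0.1029 -0.1602] med|e| 0.87
1.5 394 [ 0.5896  0.1038 -0.1624] med|e| 0.6
1.5 379 [ 0.5896  0.104  -0.1621] med|e| 0.52
side
4 155 [ 0.588   0.1017 -0.1612] med|e| 1.25
2.5 153 [ 0.584   0.1025 -0.1522] med|e| 1.02
1.5 152 [ 0.5838  0.1025 -0.1445] med|e| 1.03
1.5 150 [ 0.584   0.1027 -0.1368] med|e| 0.96
sq
4 437 [ 0.4894 -0.2797 -0.0537] med|e| 0.54
2.5 426 [ 0.4893 -0.2795 -0.0575] med|e| 0.43
1.5 424 [ 0.4894 -0.279  -0.0568] med|e| 0.45
1.5 425 [ 0.4894 -0.279  -0.0581] med|e| 0.49
```

View pics/o1.png

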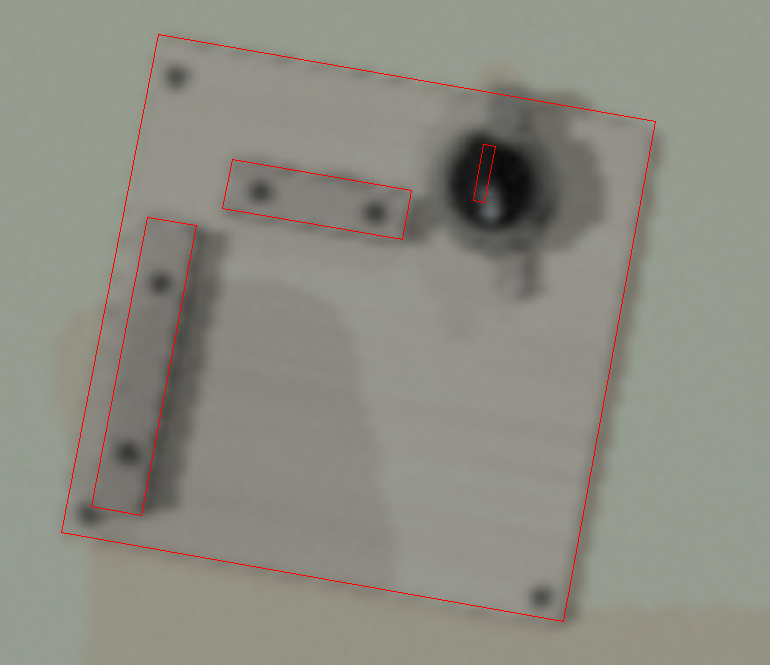

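View pics/o2.png

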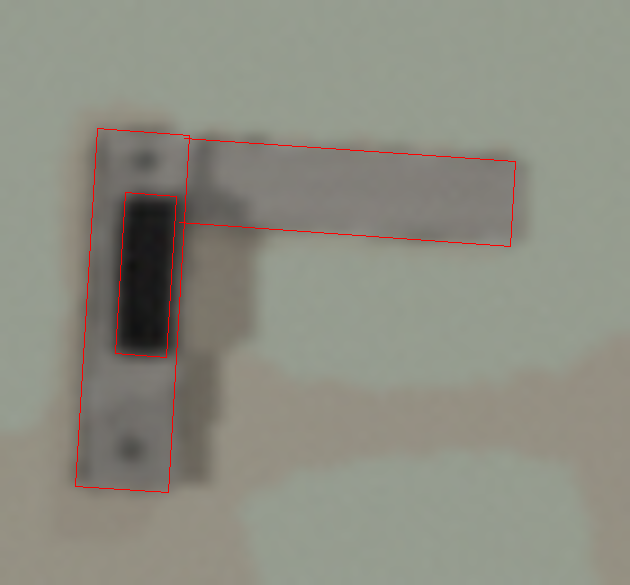

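The overlays fit: the square's yaw is about -0.057 rad and the plate's about -0.162. The selector knob, crop (490,185), is unclear, so I'll zoom in from the side camera.

```bash
python3 - <<'E'
from h import *
s=cv2.imread("pics/side0.png");t=cv2.imread("pics/top0.png")
p=[.5892,.1025,-.162]
overlay(s,"side",[],(225,230,310,310),7.5,"pics/o3.png")
a=cv2.imread("pics/o3.png")
b=cv2.resize(t[215:255,250:300],None,fx=14,fy=14,interpolation=cv2.INTER_CUBIC);b=cv2.convertScaleAbs(b,alpha=1.6)
cv2.imwrite("pics/o4.png",b)
print("axis",W(p,[25,-103,52.5]))
ax=W(p,[25,-103,0])[0]
for tip in([.5523,-.0095],[.5576,-.0116]):
    d=np.array(tip)-ax[:2];print(np.hypot(*d),(np.arctan2(d[1],d[0])-p[2]-np.pi)%(2*np.pi))
for c in("top","side"):
  for a_ in(0,.61,1.22):
    print(c,a_,proj(c,W(p,[25-40*np.cos(a_),-103-40*np.sin(a_),16]))[0].round(1))
  print(proj(c,W(p,[25,-103,65]))[0].round(1))
E
```

```text
axis [[ 0.59725956 -0.0031837   0.0525    ]]
0.045401072065103465 0.30157509820586625
0.04054274943926206 0.37111152219226806
top 0 [268.1 247. ]
top 0.61 [277.5 245.8]
top 1.22 [284.6 239.4]
[269.3 229.5]
side 0 [278.2 262.9]
side 0.61 [285.  259.3]
side 1.22 [287.9 253.5]
[273.7 242.3]
```

View pics/o3.png

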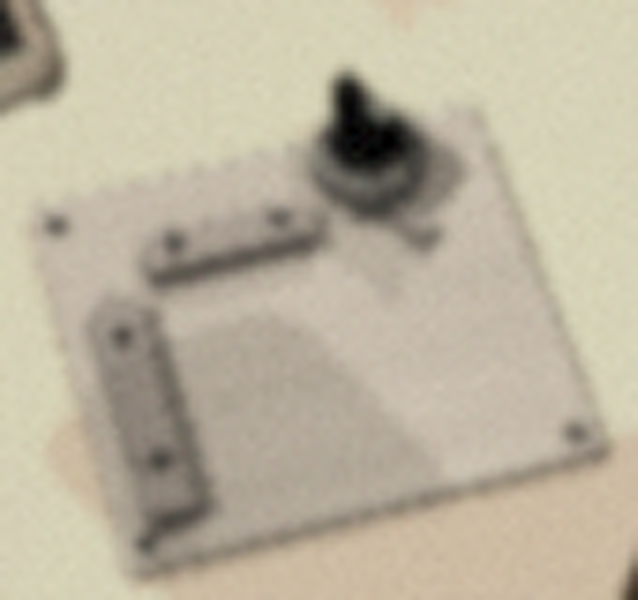

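View pics/o4.png

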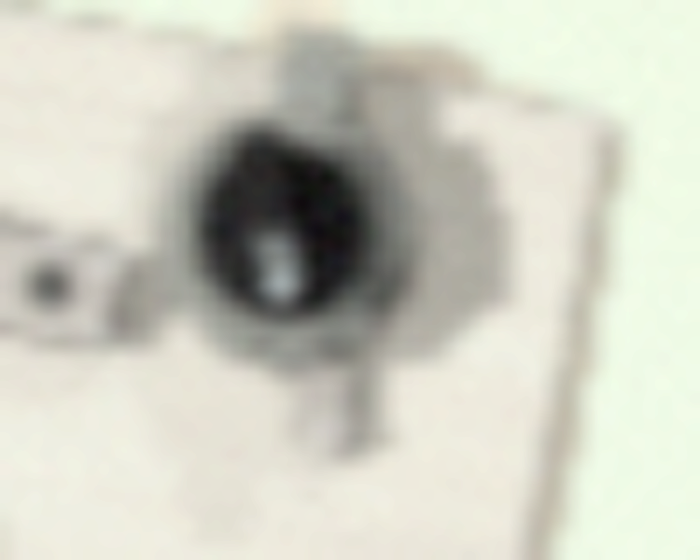

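```bash
python3 - <<'E'
from h import *
s=cv2.imread("pics/side0.png");t=cv2.imread("pics/top0.png")
p=[.5892,.1035,-.162]
ax=W(p,[25,-103,0])[0]
circ=lambda R,z:[((R*np.cos(a),R*np.sin(a),z),(R*np.cos(a+.2),R*np.sin(a+.2),z)) for a in np.arange(0,6.3,.2)]
for v in(0,.4,.61):
    q=[ax[0],ax[1],p[2]+v]
    E=rect(-16,16,-5,5,65.5)+rect(-40,-23,-5,5,20)+circ(23.5,36)
    overlay(t,"top",[(q,E)],(250,215,300,255),8,f"pics/t{v}.png")
    overlay(s,"side",[(q,E)],(255,230,305,270),8,f"pics/s{v}.png")
cv2.imwrite("pics/hyp.png",cv2.resize(np.vstack([np.hstack([cv2.imread(f"pics/{c}{v}.png") for v in(0,.4,.61)]) for c in"ts"]),None,fx=.66,fy=.66,interpolation=cv2.INTER_AREA))
E
```

```text
(no output)
```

View pics/hyp.png

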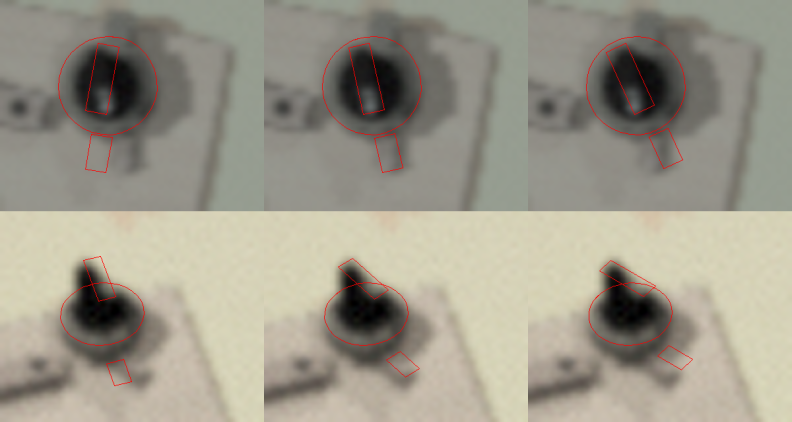

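The arm tip, the white line and the bar's silhouette all favour two dots (about 0.55) over one. I'll move over the selector.

```bash
cat >> h.py <<'E'
def delta(xyz,yawx=None,R=None):
    "tool-axis shift (mm) from now, then ry to bring tool x to angle yawx (deg), tool y straight down"
    o=r.observe();R0=o["tool_rot"];d=R0.T@(np.array(xyz)-o["eef_pos"])*1000
    print("t",round(o["clock"],2),"tcp",o["eef_pos"].round(4),"yaw",np.degrees(np.arctan2(R0[1,0],R0[0,0])).round(2)%360,"F",o["ft_force"].round(1),"w",round(o["width"],4))
    print("shift tool mm",d.round(1))
    if yawx is not None:
        a=np.radians(yawx);x=np.array([np.cos(a),np.sin(a),0]);y=np.array([0,0,-1.]);T=np.c_[x,y,np.cross(x,y)]
        print("rotvec",cv2.Rodrigues(R0.T@T)[0].ravel().round(4))
E
python3 - <<'E'
from h import *
delta([.5973,-.0025,.16],204)
E
```

```text
t 1.1 tcp [ 0.1827 -0.5977  0.2563] yaw 197.0 F [-0.5  0.4  0. ] w 0.0855
shift tool mm [-570.5   96.3 -448. ]
rotvec [-1.000e-04 -1.221e-01  0.000e+00]
```

Emit:
jog_arm --motion '[{"dx": -28.5, "dz": -22.4}, {"dx": -28.5, "dz": -22.4}, {"dx": -28.5, "dz": -22.4}, {"dx": -28.5, "dz": -22.4}, {"dx": -28.5, "dz": -22.4}, {"dx": -28.5, "dz": -22.4}, {"dx": -28.5, "dz": -22.4}, {"dx": -28.5, "dz": -22.4}, {"dx": -28.5, "dz": -22.4}, {"dx": -28.5, "dz": -22.4}]'

```text
validation failed for argument at $.mo...
```

Emit:
jog_arm --motion '[{"dx": -28.5, "dz": -22.4}, {"dx": -28.5, "dz": -22.4}, {"dx": -28.5, "dz": -22.4}, {"dx": -28.5, "dz": -22.4}, {"dx": -28.5, "dz": -22.4}, {"dx": -28.5, "dz": -22.4}, {"dx": -28.5, "dz": -22.4}, {"dx": -28.5, "dz": -22.4}, {"dx": -28.5, "dz": -22.4}, {"dx": 0, "dz": 0}]'

```text
validation failed for argument at $.mo...
```

```bash
python3 - <<'E'
from h import *
delta([.5973,-.0025,.12],204)
E
```

```text
t 1.1 tcp [ 0.1827 -0.5977  0.2563] yaw 197.0 F [-0.5  0.4  0. ] w 0.0855
shift tool mm [-570.5  136.3 -448. ]
rotvec [-1.000e-04 -1.221e-01  0.000e+00]
```

Emit:
jog_arm --motion '[{"dx": -28.5, "dy": 0, "dz": -22.4, "rx": 0, "ry": 0, "rz": 0, "hand": -1}, {"dx": -28.5, "dy": 0, "dz": -22.4, "rx": 0, "ry": 0, "rz": 0, "hand": -1}, {"dx": -28.5, "dy": 0, "dz": -22.4, "rx": 0, "ry": 0, "rz": 0, "hand": -1}, {"dx": -28.5, "dy": 0, "dz": -22.4, "rx": 0, "ry": 0, "rz": 0, "hand": -1}, {"dx": -28.5, "dy": 0, "dz": -22.4, "rx": 0, "ry": 0, "rz": 0, "hand": -1}, {"dx": -28.5, "dy": 0, "dz": -22.4, "rx": 0, "ry": 0, "rz": 0, "hand": -1}, {"dx": -28.5, "dy": 0, "dz": -22.4, "rx": 0, "ry": 0, "rz": 0, "hand": -1}, {"dx": -28.5, "dy": 0, "dz": -22.4, "rx": 0, "ry": 0, "rz": 0, "hand": -1}, {"dx": -28.5, "dy": 0, "dz": -22.4, "rx": 0, "ry": 0, "rz": 0, "hand": -1}, {"dx": -28.5, "dy": 0, "dz": -22.4, "rx": 0, "ry": 0, "rz": 0, "hand": -1}]'

```text
clock: 1.93
eef_pos: [0.3906, -0.2987, 0.2566]
tool_rot: [[-0.956, 0.001, 0.292], [-0.292, -0.001, -0.956], [-0.0, -1.0, 0.001]]
ft_force: [0.9, -0.8, 0.1]
width: 0.0851
```

Emit:
jog_arm --motion '[{"dx": -28.5, "dy": 0, "dz": -22.4, "rx": 0, "ry": 0, "rz": 0, "hand": -1}, {"dx": -28.5, "dy": 0, "dz": -22.4, "rx": 0, "ry": 0, "rz": 0, "hand": -1}, {"dx": -28.5, "dy": 0, "dz": -22.4, "rx": 0, "ry": 0, "rz": 0, "hand": -1}, {"dx": -28.5, "dy": 0, "dz": -22.4, "rx": 0, "ry": 0, "rz": 0, "hand": -1}, {"dx": -28.5, "dy": 0, "dz": -22.4, "rx": 0, "ry": 0, "rz": 0, "hand": -1}, {"dx": -28.5, "dy": 0, "dz": -22.4, "rx": 0, "ry": 0, "rz": 0, "hand": -1}, {"dx": -28.5, "dy": 0, "dz": -22.4, "rx": 0, "ry": 0, "rz": 0, "hand": -1}, {"dx": -28.5, "dy": 0, "dz": -22.4, "rx": 0, "ry": 0, "rz": 0, "hand": -1}, {"dx": -28.5, "dy": 0, "dz": -22.4, "rx": 0, "ry": 0, "rz": 0, "hand": -1}, {"dx": -28.5, "dy": 0, "dz": -22.4, "rx": 0, "ry": 0, "rz": 0, "hand": -1}]'

```text
clock: 2.77
eef_pos: [0.5976, -0.0008, 0.2564]
tool_rot: [[-0.956, 0.0, 0.293], [-0.293, -0.0, -0.956], [-0.0, -1.0, 0.0]]
ft_force: [0.6, -1.4, -0.2]
width: 0.0853
```

Emit:
jog_arm --motion '[{"dx": 0, "dy": 30, "dz": 0, "rx": 0, "ry": -0.061, "rz": 0, "hand": -1}, {"dx": 0, "dy": 30, "dz": 0, "rx": 0, "ry": -0.061, "rz": 0, "hand": -1}, {"dx": 0, "dy": 30, "dz": 0, "rx": 0, "ry": 0, "rz": 0, "hand": -1}, {"dx": 0, "dy": 30, "dz": 0, "rx": 0, "ry": 0, "rz": 0, "hand": -1}, {"dx": 0, "dy": 0, "dz": 0, "rx": 0, "ry": 0, "rz": 0, "hand": -1}]'

```text
clock: 3.18
eef_pos: [0.5914, -0.0019, 0.1295]
tool_rot: [[-0.913, -0.013, 0.407], [-0.407, 0.001, -0.913], [0.012, -1.0, -0.006]]
ft_force: [-0.9, -0.5, -1.1]
width: 0.0854
```

```bash
python3 - <<'E'
from h import *
t=r.camera("top");s=r.camera("side")
cv2.imwrite("pics/top1.png",t);cv2.imwrite("pics/side1.png",s)
overlay(s,"side",[],(225,190,325,290),6,"pics/s1c.png")
for c in("side","top"):print(c,[(round(d["p"],2),np.round(d["at"],4)) for d in r.landmark_of(c,"selector_grip")])
delta([.5973,-.0025,.066],204)
E
```

```text
side []
top []
t 3.38 tcp [ 0.5986 -0.0028  0.1385] yaw 203.98 F [0.6 0.4 1.1] w 0.0856
shift tool mm [ 1.3 72.5 -1. ]
rotvec [-0.0018 -0.0003 -0.0034]
```

View pics/s1c.png

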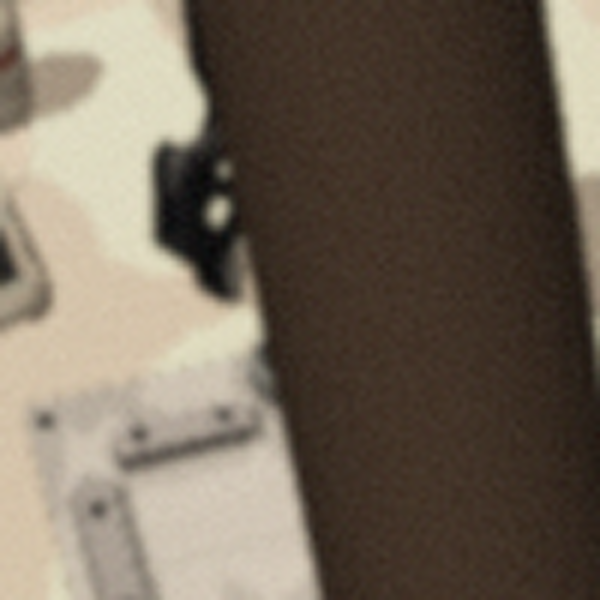

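Emit:
jog_arm --motion '[{"dx": 1.3, "dy": 20, "dz": -1, "rx": 0, "ry": 0, "rz": 0, "hand": -1}, {"dx": 0, "dy": 18, "dz": 0, "rx": 0, "ry": 0, "rz": 0, "hand": -1}, {"dx": 0, "dy": 14, "dz": 0, "rx": 0, "ry": 0, "rz": 0, "hand": -1}, {"dx": 0, "dy": 10, "dz": 0, "rx": 0, "ry": 0, "rz": 0, "hand": -1}, {"dx": 0, "dy": 6, "dz": 0, "rx": 0, "ry": 0, "rz": 0, "hand": -1}, {"dx": 0, "dy": 4, "dz": 0, "rx": 0, "ry": 0, "rz": 0, "hand": -1}, {"dx": 0, "dy": 0, "dz": 0, "rx": 0, "ry": 0, "rz": 0, "hand": -1}, {"dx": 0, "dy": 0, "dz": 0, "rx": 0, "ry": 0, "rz": 0, "hand": -1}]'

```text
clock: 4.05
eef_pos: [0.596, -0.0023, 0.0652]
tool_rot: [[-0.914, 0.002, 0.407], [-0.407, -0.0, -0.914], [-0.001, -1.0, 0.001]]
ft_force: [-0.6, -0.8, -0.6]
width: 0.0857
```

```bash
python3 - <<'E'
from h import *
delta([.5973,-.0025,.066],204)
t=r.camera("top");overlay(t,"top",[],(200,180,320,300),5,"pics/t2.png")
E
```

```text
t 4.05 tcp [ 0.596  -0.0023  0.0652] yaw 203.99 F [-0.6 -0.8 -0.6] w 0.0857
shift tool mm [-1.1 -0.8  0.7]
rotvec [-0.0008 -0.0001 -0.0014]
```

View pics/t2.png

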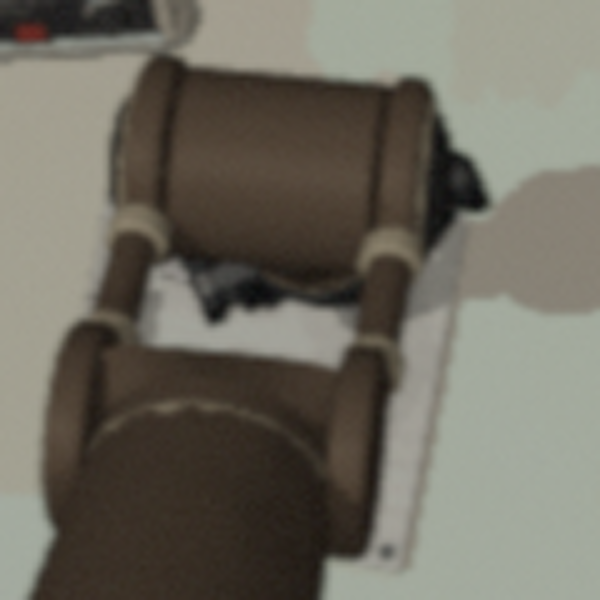

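The arm hides the knob in this view. TCP and force readings are as planned, so I'll close.

Emit:
jog_arm --motion '[{"dx": 0, "dy": 0, "dz": 0, "rx": 0, "ry": 0, "rz": 0, "hand": 1}, {"dx": 0, "dy": 0, "dz": 0, "rx": 0, "ry": 0, "rz": 0, "hand": 1}, {"dx": 0, "dy": 0, "dz": 0, "rx": 0, "ry": 0, "rz": 0, "hand": 1}, {"dx": 0, "dy": 0, "dz": 0, "rx": 0, "ry": 0, "rz": 0, "hand": 1}, {"dx": 0, "dy": 0, "dz": 0, "rx": 0, "ry": 0, "rz": 0, "hand": 1}, {"dx": 0, "dy": 0, "dz": 0, "rx": 0, "ry": 0, "rz": 0, "hand": 1}, {"dx": 0, "dy": 0, "dz": 0, "rx": 0, "ry": 0, "rz": 0, "hand": 1}, {"dx": 0, "dy": 0, "dz": 0, "rx": 0, "ry": 0, "rz": 0, "hand": 1}]'

```text
clock: 4.77
eef_pos: [0.5955, -0.0013, 0.0659]
tool_rot: [[-0.914, -0.0, 0.406], [-0.406, 0.001, -0.914], [-0.0, -1.0, -0.001]]
ft_force: [-2.1, 3.0, 9.2]
width: 0.0087
```

```bash
python3 - <<'E'
from h import *
o=r.observe();print(o["torque"],o["tool_rot"].T@o["ft_force"]);delta([.5973,-.0025,.066],204)
E
```

```text
[0.51917789 0.49763501 0.00609062] [ 0.72960812 -9.17573337 -3.64993791]
t 4.77 tcp [ 0.5955 -0.0013  0.0659] yaw 203.97 F [-2.1  3.   9.2] w 0.0087
shift tool mm [-1.2 -0.1  1.8]
rotvec [ 0.0013 -0.0005 -0.0004]
```

The grip closed on the bar at 8.7 mm. I'll ease up 1 mm and turn CCW to three dots.

Emit:
jog_arm --motion '[{"dx": 0, "dy": -1, "dz": 1, "rx": 0, "ry": 0, "rz": 0, "hand": 1}, {"dx": 0, "dy": 0, "dz": 0, "rx": 0, "ry": -0.08, "rz": 0, "hand": 1}, {"dx": 0, "dy": 0, "dz": 0, "rx": 0, "ry": -0.08, "rz": 0, "hand": 1}, {"dx": 0, "dy": 0, "dz": 0, "rx": 0, "ry": -0.08, "rz": 0, "hand": 1}, {"dx": 0, "dy": 0, "dz": 0, "rx": 0, "ry": -0.08, "rz": 0, "hand": 1}, {"dx": 0, "dy": 0, "dz": 0, "rx": 0, "ry": 0, "rz": 0, "hand": 1}]'

```text
clock: 5.27
eef_pos: [0.5955, -0.0016, 0.066]
tool_rot: [[-0.738, -0.001, 0.674], [-0.674, 0.003, -0.738], [-0.002, -1.0, -0.002]]
ft_force: [-2.1, 5.0, 5.3]
width: 0.0088
```

```bash
python3 - <<'E'
from h import *
o=r.observe();print(o["torque"],o["tool_rot"].T@o["ft_force"]);delta([.5973,-.0025,.066],241)
E
```

```text
[0.84604587 0.2250837  0.02053812] [-1.81192327 -5.31861243 -5.16310006]
t 5.27 tcp [ 0.5955 -0.0016  0.066 ] yaw 222.4 F [-2.1  5.   5.3] w 0.0088
shift tool mm [-0.7  0.   1.9]
rotvec [ 0.0022 -0.3246 -0.002 ]
```

Emit:
jog_arm --motion '[{"dx": 0, "dy": 0, "dz": 0, "rx": 0, "ry": -0.08, "rz": 0, "hand": 1}, {"dx": 0, "dy": 0, "dz": 0, "rx": 0, "ry": -0.08, "rz": 0, "hand": 1}, {"dx": 0, "dy": 0, "dz": 0, "rx": 0, "ry": -0.08, "rz": 0, "hand": 1}, {"dx": 0, "dy": 0, "dz": 0, "rx": 0, "ry": -0.08, "rz": 0, "hand": 1}, {"dx": 0, "dy": 0, "dz": 0, "rx": 0, "ry": 0, "rz": 0, "hand": 1}, {"dx": 0, "dy": 0, "dz": 0, "rx": 0, "ry": 0, "rz": 0, "hand": 1}]'

```text
clock: 5.77
eef_pos: [0.5956, -0.0017, 0.066]
tool_rot: [[-0.492, -0.0, 0.871], [-0.871, 0.002, -0.492], [-0.002, -1.0, -0.001]]
ft_force: [-2.6, 4.5, 5.5]
width: 0.0084
```

```bash
python3 - <<'E'
from h import *
o=r.observe();print(o["torque"],o["tool_rot"].T@o["ft_force"]);delta([.5973,-.0025,.066],241)
E
```

```text
[0.87121629 0.28598691 0.00917417] [-2.65378871 -5.51707889 -4.52629577]
t 5.77 tcp [ 0.5956 -0.0017  0.066 ] yaw 240.53 F [-2.6  4.5  5.5] w 0.0084
shift tool mm [-0.1  0.   1.9]
rotvec [ 0.0014 -0.0081 -0.0019]
```

Emit:
jog_arm --motion '[{"dx": 0, "dy": 0, "dz": 0, "rx": 0, "ry": 0, "rz": 0, "hand": -1}, {"dx": 0, "dy": 0, "dz": 0, "rx": 0, "ry": 0, "rz": 0, "hand": -1}, {"dx": 0, "dy": 0, "dz": 0, "rx": 0, "ry": 0, "rz": 0, "hand": -1}, {"dx": 0, "dy": 0, "dz": 0, "rx": 0, "ry": 0, "rz": 0, "hand": -1}, {"dx": 0, "dy": -5, "dz": 0, "rx": 0, "ry": 0, "rz": 0, "hand": -1}, {"dx": 0, "dy": -15, "dz": 0, "rx": 0, "ry": 0, "rz": 0, "hand": -1}, {"dx": 0, "dy": -25, "dz": 0, "rx": 0, "ry": 0, "rz": 0, "hand": -1}, {"dx": 0, "dy": -30, "dz": 0, "rx": 0, "ry": 0, "rz": 0, "hand": -1}, {"dx": 0, "dy": -30, "dz": 0, "rx": 0, "ry": 0, "rz": 0, "hand": -1}]'

```text
clock: 6.52
eef_pos: [0.5948, -0.0033, 0.1707]
tool_rot: [[-0.49, -0.002, 0.872], [-0.872, -0.0, -0.49], [0.001, -1.0, -0.002]]
ft_force: [0.3, -0.8, -0.9]
width: 0.0857
```

```bash
python3 - <<'E'
from h import *
delta([.4892,-.2795,.171],176.8)
E
```

```text
t 6.52 tcp [ 0.5948 -0.0033  0.1707] yaw 240.64 F [ 0.3 -0.8 -0.9] w 0.0857
shift tool mm [292.5  -0.   43.4]
rotvec [1.0000e-03 1.1142e+00 1.9000e-03]
```

Now to above the square: translate first, then turn.

Emit:
jog_arm --motion '[{"dx": 32.5, "dy": 0, "dz": 4.8, "rx": 0, "ry": 0, "rz": 0, "hand": -1}, {"dx": 32.5, "dy": 0, "dz": 4.8, "rx": 0, "ry": 0, "rz": 0, "hand": -1}, {"dx": 32.5, "dy": 0, "dz": 4.8, "rx": 0, "ry": 0, "rz": 0, "hand": -1}, {"dx": 32.5, "dy": 0, "dz": 4.8, "rx": 0, "ry": 0, "rz": 0, "hand": -1}, {"dx": 32.5, "dy": 0, "dz": 4.8, "rx": 0, "ry": 0, "rz": 0, "hand": -1}, {"dx": 32.5, "dy": 0, "dz": 4.8, "rx": 0, "ry": 0, "rz": 0, "hand": -1}, {"dx": 32.5, "dy": 0, "dz": 4.8, "rx": 0, "ry": 0, "rz": 0, "hand": -1}, {"dx": 32.5, "dy": 0, "dz": 4.8, "rx": 0, "ry": 0, "rz": 0, "hand": -1}, {"dx": 32.5, "dy": 0, "dz": 5, "rx": 0, "ry": 0, "rz": 0, "hand": -1}]'

```text
clock: 7.27
eef_pos: [0.4892, -0.281, 0.1706]
tool_rot: [[-0.49, 0.0, 0.872], [-0.872, -0.0, -0.49], [0.0, -1.0, 0.0]]
ft_force: [-0.5, 0.1, 0.9]
width: 0.0854
```

Emit:
jog_arm --motion '[{"dx": 0, "dy": 0, "dz": 0, "rx": 0, "ry": 0.12, "rz": 0, "hand": -1}, {"dx": 0, "dy": 0, "dz": 0, "rx": 0, "ry": 0.12, "rz": 0, "hand": -1}, {"dx": 0, "dy": 0, "dz": 0, "rx": 0, "ry": 0.12, "rz": 0, "hand": -1}, {"dx": 0, "dy": 0, "dz": 0, "rx": 0, "ry": 0.12, "rz": 0, "hand": -1}, {"dx": 0, "dy": 0, "dz": 0, "rx": 0, "ry": 0.12, "rz": 0, "hand": -1}, {"dx": 0, "dy": 0, "dz": 0, "rx": 0, "ry": 0.12, "rz": 0, "hand": -1}, {"dx": 0, "dy": 0, "dz": 0, "rx": 0, "ry": 0.12, "rz": 0, "hand": -1}, {"dx": 0, "dy": 0, "dz": 0, "rx": 0, "ry": 0.12, "rz": 0, "hand": -1}, {"dx": 0, "dy": 0, "dz": 0, "rx": 0, "ry": 0.12, "rz": 0, "hand": -1}, {"dx": 0, "dy": 0, "dz": 0, "rx": 0, "ry": 0.034, "rz": 0, "hand": -1}]'

```text
clock: 8.1
eef_pos: [0.49, -0.2796, 0.1705]
tool_rot: [[-0.998, -0.0, -0.06], [0.06, -0.0, -0.998], [0.0, -1.0, 0.0]]
ft_force: [-0.2, 0.2, 0.2]
width: 0.0857
```

```bash
python3 - <<'E'
from h import *
t=r.camera("top");s=r.camera("side");cv2.imwrite("pics/top3.png",t)
p=[.5892,.1035,-.162];ax=W(p,[25,-103,0])[0]
for v in(.61,1.22):
    q=[ax[0],ax[1],p[2]+v];E=rect(-16,16,-5,5,65.5)+rect(-40,-23,-5,5,20)
    overlay(t,"top",[(q,E)],(230,205,310,275),4.9,f"pics/t{v}.png")
    overlay(s,"side",[(q,E)],(230,220,310,290),4.9,f"pics/s{v}.png")
cv2.imwrite("pics/hyp2.png",np.vstack([np.hstack([cv2.imread(f"pics/{c}{v}.png") for v in(.61,1.22)]) for c in"ts"])[:600])
cv2.imwrite("pics/side3.png",s)
print("plate side/top",)
for k in ("corner","plate","stop_tip","selector_grip"):
  for c in("top","side"):print(c,k,[(round(d["p"],2),np.round(d["at"],4)) for d in r.landmark_of(c,k)][:2])
delta([.4892,-.2795,.171],176.8)
E
```

```text
plate side/top
top corner [(0.8, array([0.5878, 0.1034, 0.0105])), (0.53, array([0.5891, 0.1097, 0.0083]))]
side corner [(0.6, array([0.5889, 0.1027, 0.0076]))]
top plate [(0.95, array([5.855e-01, 1.075e-01, 4.000e-04]))]
side plate [(0.95, array([0.5892, 0.1034, 0.0038]))]
top stop_tip [(0.58, array([ 0.5748, -0.039 ,  0.0124]))]
side stop_tip []
top selector_grip [(0.58, array([0.5938, 0.0034, 0.0546]))]
side selector_grip [(0.57, array([5.998e-01, 2.000e-04, 4.630e-02]))]
t 8.6 tcp [ 0.4901 -0.2794  0.1703] yaw 176.85 F [-0.2 -0.2  0.1] w 0.0859
shift tool mm [ 0.9 -0.7  0.2]
rotvec [0.     0.0009 0.    ]
```

View pics/hyp2.png

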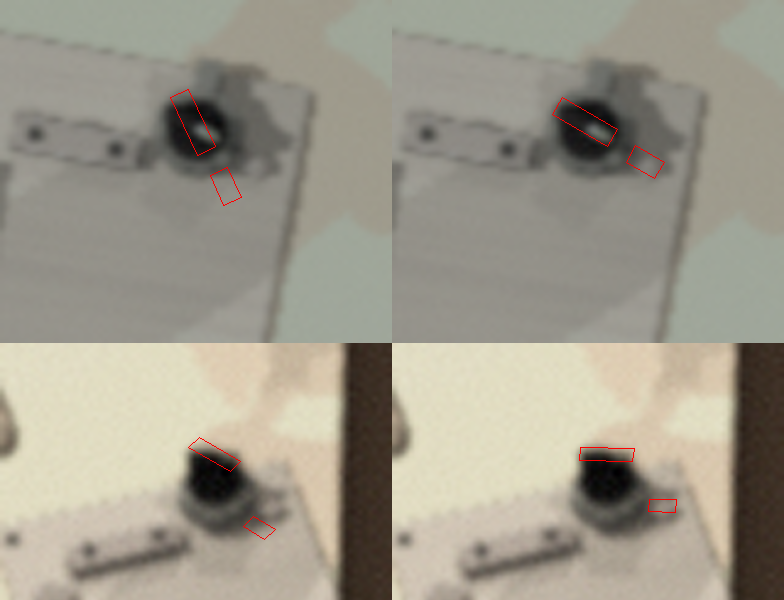

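The knob and arm match three dots (right panels). Now I'll descend on the square's grip.

Emit:
jog_arm --motion '[{"dx": 0.9, "dy": 25, "dz": 0.2, "rx": 0, "ry": 0, "rz": 0, "hand": -1}, {"dx": 0, "dy": 30, "dz": 0, "rx": 0, "ry": 0, "rz": 0, "hand": -1}, {"dx": 0, "dy": 30, "dz": 0, "rx": 0, "ry": 0, "rz": 0, "hand": -1}, {"dx": 0, "dy": 20, "dz": 0, "rx": 0, "ry": 0, "rz": 0, "hand": -1}, {"dx": 0, "dy": 10, "dz": 0, "rx": 0, "ry": 0, "rz": 0, "hand": -1}, {"dx": 0, "dy": 6, "dz": 0, "rx": 0, "ry": 0, "rz": 0, "hand": -1}, {"dx": 0, "dy": 0, "dz": 0, "rx": 0, "ry": 0, "rz": 0, "hand": -1}, {"dx": 0, "dy": 0, "dz": 0, "rx": 0, "ry": 0, "rz": 0, "hand": -1}]'

```text
clock: 9.27
eef_pos: [0.4901, -0.28, 0.0501]
tool_rot: [[-0.998, 0.001, -0.055], [0.055, -0.001, -0.998], [-0.001, -1.0, 0.001]]
ft_force: [0.6, -0.2, 0.6]
width: 0.0854
```

Emit:
jog_arm --motion '[{"dx": 0, "dy": 0, "dz": 0, "rx": 0, "ry": 0, "rz": 0, "hand": 1}, {"dx": 0, "dy": 0, "dz": 0, "rx": 0, "ry": 0, "rz": 0, "hand": 1}, {"dx": 0, "dy": 0, "dz": 0, "rx": 0, "ry": 0, "rz": 0, "hand": 1}, {"dx": 0, "dy": 0, "dz": 0, "rx": 0, "ry": 0, "rz": 0, "hand": 1}, {"dx": 0, "dy": 0, "dz": 0, "rx": 0, "ry": 0, "rz": 0, "hand": 1}, {"dx": 0, "dy": 0, "dz": 0, "rx": 0, "ry": 0, "rz": 0, "hand": 1}, {"dx": 0, "dy": 0, "dz": 0, "rx": 0, "ry": 0, "rz": 0, "hand": 1}, {"dx": 0, "dy": 0, "dz": 0, "rx": 0, "ry": 0, "rz": 0, "hand": 1}]'

```text
clock: 9.93
eef_pos: [0.4896, -0.2797, 0.0497]
tool_rot: [[-0.998, 0.001, -0.055], [0.055, -0.0, -0.998], [-0.001, -1.0, 0.0]]
ft_force: [0.7, 0.1, 4.4]
width: 0.0129
```

```bash
python3 - <<'E'
from h import *
o=r.observe();print(o["torque"]);delta([.4892,-.2795,.05],176.8)
E
```

```text
[ 0.01834512  0.06540446 -0.00814778]
t 9.93 tcp [ 0.4896 -0.2797  0.0497] yaw 176.84 F [0.7 0.1 4.4] w 0.0129
shift tool mm [ 0.4 -0.3 -0.2]
rotvec [-0.0004  0.0007 -0.0006]
```

Emit:
jog_arm --motion '[{"dx": 0, "dy": -5, "dz": 0, "rx": 0, "ry": 0, "rz": 0, "hand": 1}, {"dx": 0, "dy": -10, "dz": 0, "rx": 0, "ry": 0, "rz": 0, "hand": 1}, {"dx": 0, "dy": -15, "dz": 0, "rx": 0, "ry": 0, "rz": 0, "hand": 1}, {"dx": 0, "dy": -20, "dz": 0, "rx": 0, "ry": 0, "rz": 0, "hand": 1}, {"dx": 0, "dy": -20, "dz": 0, "rx": 0, "ry": 0, "rz": 0, "hand": 1}, {"dx": 0, "dy": -20, "dz": 0, "rx": 0, "ry": 0, "rz": 0, "hand": 1}, {"dx": 0, "dy": -10, "dz": 0, "rx": 0, "ry": 0, "rz": 0, "hand": 1}, {"dx": 0, "dy": 0, "dz": 0, "rx": 0, "ry": 0, "rz": 0, "hand": 1}, {"dx": 0, "dy": 0, "dz": 0, "rx": 0, "ry": 0, "rz": 0, "hand": 1}]'

```text
clock: 10.68
eef_pos: [0.4891, -0.2794, 0.1493]
tool_rot: [[-0.998, 0.0, -0.055], [0.055, -0.0, -0.998], [-0.0, -1.0, 0.0]]
ft_force: [-1.2, -0.1, -5.7]
width: 0.0128
```

```bash
python3 - <<'E'
from h import *
t=r.camera("top");s=r.camera("side")
cv2.imwrite("pics/top4.png",t);cv2.imwrite("pics/side4.png",s)
# grip target: square origin at plate (-41-14,-13-14)
p=[.588,.104,-.162]
g=W(p,[-56,-28,0])[0];print(g)
t3=cv2.imread("pics/top3.png");s3=cv2.imread("pics/side3.png")
print("plate refits");fit({"top":gray(t3)},PLATE,[.588,.103,-.16]);fit({"side":gray(s3)},PLATE,[.588,.103,-.16]);fit({"top":gray(t3),"side":gray(s3)},PLATE+FENCE,[.588,.103,-.16])
delta([g[0],g[1],.15],180-np.degrees(.162))
overlay(t,"top",[],(330,220,450,310),6,"pics/t4c.png")
E
```

```text
[0.52821704 0.08539898 0.        ]
plate refits
4 117 [ 0.5892  0.099  -0.1665] med|e| 0.37
2.5 120 [ 0.5887  0.0993 -0.1617] med|e| 0.47
1.5 114 [ 0.5887  0.0994 -0.1609] med|e| 0.49
1.5 115 [ 0.5886  0.0994 -0.1604] med|e| 0.5
4 151 [ 0.5832  0.1005 -0.1425] med|e| 1.27
2.5 141 [ 0.582   0.1002 -0.1253] med|e| 0.85
1.5 122 [ 0.5821  0.0992 -0.1308] med|e| 0.73
1.5 125 [ 0.582   0.0991 -0.1292] med|e| 0.75
4 881 [ 0.5865  0.1002 -0.1628] med|e| 1.66
2.5 876 [ 0.5872  0.1002 -0.162 ] med|e| 1.3
1.5 826 [ 0.5878  0.0995 -0.1643] med|e| 0.81
1.5 824 [ 0.588  0.099 -0.165] med|e| 0.83
t 10.78 tcp [ 0.488  -0.2786  0.1476] yaw 176.83 F [ 0.  -0.1 -5.5] w 0.013
shift tool mm [ -20.1   -1.7 -365.7]
rotvec [0.0017 0.1067 0.0031]
```

View pics/t4c.png

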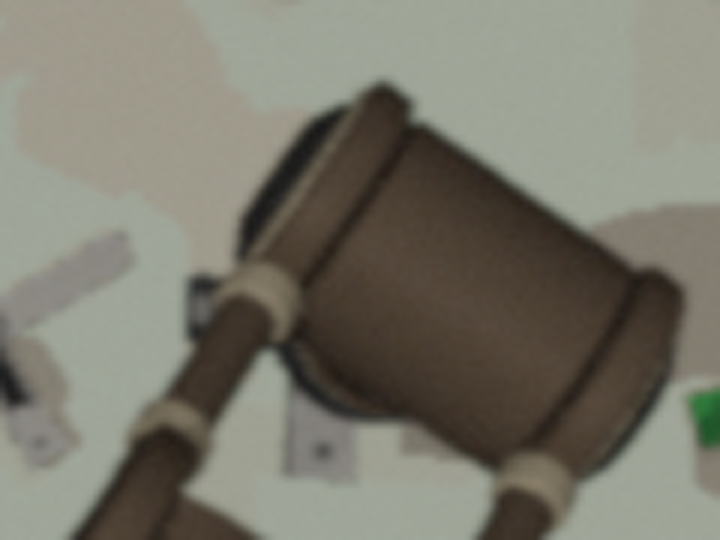

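View pics/side4.png

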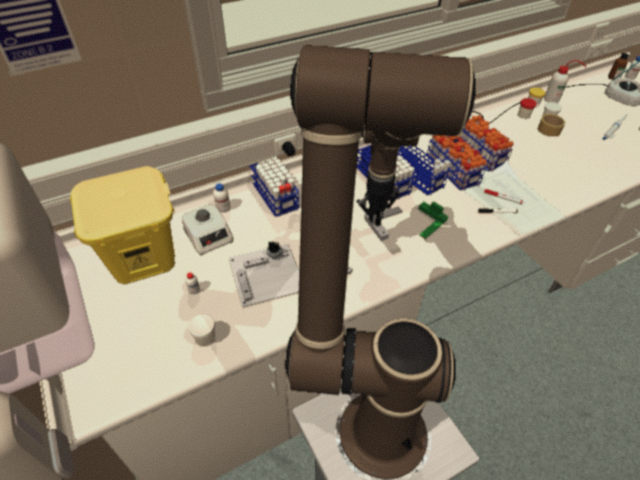

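The square is held, about 5.5 N. I'll carry it over to the corner, aiming 15 mm short of each fence.

Emit:
jog_arm --motion '[{"dx": -2, "dy": 0, "dz": -20, "rx": 0, "ry": 0, "rz": 0, "hand": 1}, {"dx": -2, "dy": 0, "dz": -35, "rx": 0, "ry": 0, "rz": 0, "hand": 1}, {"dx": -2, "dy": 0, "dz": -40, "rx": 0, "ry": 0, "rz": 0, "hand": 1}, {"dx": -2, "dy": 0, "dz": -40, "rx": 0, "ry": 0, "rz": 0, "hand": 1}, {"dx": -2, "dy": 0, "dz": -40, "rx": 0, "ry": 0, "rz": 0, "hand": 1}, {"dx": -2, "dy": 0, "dz": -40, "rx": 0, "ry": 0, "rz": 0, "hand": 1}, {"dx": -2, "dy": 0, "dz": -40, "rx": 0, "ry": 0, "rz": 0, "hand": 1}, {"dx": -2, "dy": 0, "dz": -40, "rx": 0, "ry": 0, "rz": 0, "hand": 1}, {"dx": -2, "dy": 0, "dz": -40, "rx": 0, "ry": 0, "rz": 0, "hand": 1}, {"dx": -2, "dy": 0, "dz": -30, "rx": 0, "ry": 0, "rz": 0, "hand": 1}]'

```text
clock: 11.62
eef_pos: [0.5279, 0.0869, 0.1475]
tool_rot: [[-0.999, -0.003, -0.054], [0.054, 0.001, -0.999], [0.003, -1.0, -0.001]]
ft_force: [0.6, -0.9, -4.5]
width: 0.0126
```

Emit:
jog_arm --motion '[{"dx": 0, "dy": 0, "dz": 0, "rx": 0, "ry": 0.036, "rz": 0, "hand": 1}, {"dx": 0, "dy": 0, "dz": 0, "rx": 0, "ry": 0.036, "rz": 0, "hand": 1}, {"dx": 0, "dy": 0, "dz": 0, "rx": 0, "ry": 0.034, "rz": 0, "hand": 1}, {"dx": 0, "dy": 20, "dz": 0, "rx": 0, "ry": 0, "rz": 0, "hand": 1}, {"dx": 0, "dy": 20, "dz": 0, "rx": 0, "ry": 0, "rz": 0, "hand": 1}, {"dx": 0, "dy": 10, "dz": 0, "rx": 0, "ry": 0, "rz": 0, "hand": 1}, {"dx": 0, "dy": 0, "dz": 0, "rx": 0, "ry": 0, "rz": 0, "hand": 1}, {"dx": 0, "dy": 0, "dz": 0, "rx": 0, "ry": 0, "rz": 0, "hand": 1}]'

```text
clock: 12.28
eef_pos: [0.5279, 0.0837, 0.0977]
tool_rot: [[-0.987, -0.004, -0.161], [0.161, -0.0, -0.987], [0.004, -1.0, 0.001]]
ft_force: [-0.5, 0.5, -5.0]
width: 0.0133
```

```bash
python3 - <<'E'
from h import *
t=r.camera("top");s=r.camera("side")
cv2.imwrite("pics/top5.png",t);cv2.imwrite("pics/side5.png",s)
overlay(s,"side",[],(215,200,335,300),6,"pics/s5c.png")
overlay(t,"top",[],(190,190,310,310),5,"pics/t5c.png")
delta([.5282,.085,.06],180-np.degrees(.162))
E
```

```text
t 12.38 tcp [0.5301 0.0838 0.0998] yaw 170.76 F [ 0.2  0.  -4.3] w 0.0131
shift tool mm [ 2.1 39.8 -0.8]
rotvec [ 0.0003  0.0007 -0.0011]
```

View pics/s5c.png

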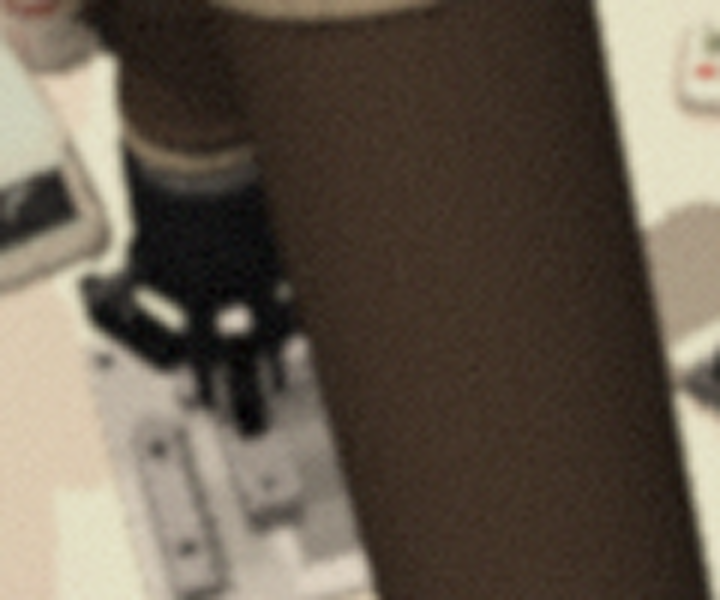

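View pics/t5c.png

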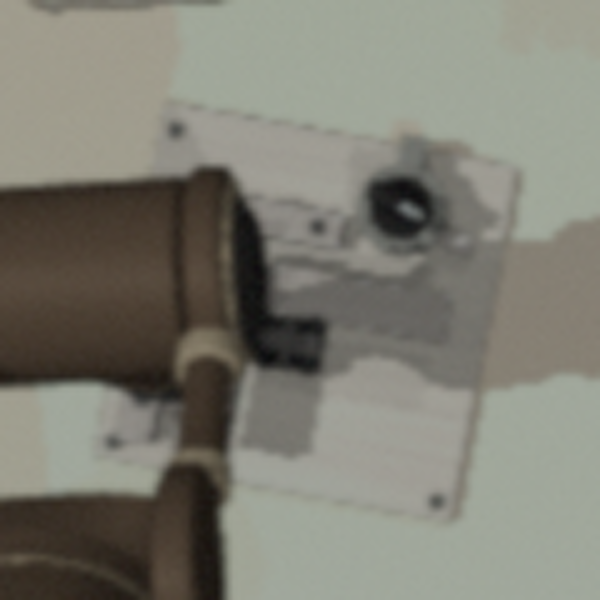

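The side view (stock at crop (265,480)) and the top view (blade below the back fence) both show the square clear of both fences and roughly parallel. The selector's white line points to three dots. Lowering.

Emit:
jog_arm --motion '[{"dx": 2, "dy": 12, "dz": 0, "rx": 0, "ry": 0, "rz": 0, "hand": 1}, {"dx": 0, "dy": 12, "dz": 0, "rx": 0, "ry": 0, "rz": 0, "hand": 1}, {"dx": 0, "dy": 8, "dz": 0, "rx": 0, "ry": 0, "rz": 0, "hand": 1}, {"dx": 0, "dy": 4, "dz": 0, "rx": 0, "ry": 0, "rz": 0, "hand": 1}, {"dx": 0, "dy": 2, "dz": 0, "rx": 0, "ry": 0, "rz": 0, "hand": 1}, {"dx": 0, "dy": 1, "dz": 0, "rx": 0, "ry": 0, "rz": 0, "hand": 1}, {"dx": 0, "dy": 0, "dz": 0, "rx": 0, "ry": 0, "rz": 0, "hand": 1}, {"dx": 0, "dy": 0, "dz": 0, "rx": 0, "ry": 0, "rz": 0, "hand": 1}]'

```text
clock: 13.05
eef_pos: [0.5279, 0.0842, 0.0606]
tool_rot: [[-0.987, 0.001, -0.16], [0.16, 0.0, -0.987], [-0.001, -1.0, -0.0]]
ft_force: [0.4, 0.1, -5.1]
width: 0.0131
```

Emit:
jog_arm --motion '[{"dx": 0, "dy": 1, "dz": 0, "rx": 0, "ry": 0, "rz": 0, "hand": 1}, {"dx": 0, "dy": 0, "dz": 0, "rx": 0, "ry": 0, "rz": 0, "hand": 1}, {"dx": 0, "dy": 0, "dz": 0, "rx": 0, "ry": 0, "rz": 0, "hand": 1}]'

```text
clock: 13.3
eef_pos: [0.5276, 0.0842, 0.0595]
tool_rot: [[-0.987, 0.0, -0.16], [0.16, 0.0, -0.987], [-0.0, -1.0, -0.0]]
ft_force: [0.5, -0.4, -4.6]
width: 0.0131
```

Emit:
jog_arm --motion '[{"dx": 0, "dy": 1, "dz": 0, "rx": 0, "ry": 0, "rz": 0, "hand": 1}, {"dx": 0, "dy": 0, "dz": 0, "rx": 0, "ry": 0, "rz": 0, "hand": 1}, {"dx": 0, "dy": 0, "dz": 0, "rx": 0, "ry": 0, "rz": 0, "hand": 1}]'

```text
clock: 13.55
eef_pos: [0.5273, 0.0841, 0.0583]
tool_rot: [[-0.987, -0.0, -0.16], [0.16, -0.0, -0.987], [0.0, -1.0, 0.0]]
ft_force: [-0.6, 0.1, -4.5]
width: 0.0132
```

Emit:
jog_arm --motion '[{"dx": 0, "dy": 0.5, "dz": 0, "rx": 0, "ry": 0, "rz": 0, "hand": 1}, {"dx": 0, "dy": 0, "dz": 0, "rx": 0, "ry": 0, "rz": 0, "hand": 1}, {"dx": 0, "dy": 0, "dz": 0, "rx": 0, "ry": 0, "rz": 0, "hand": 1}]'

```text
clock: 13.8
eef_pos: [0.5275, 0.0841, 0.0578]
tool_rot: [[-0.987, 0.0, -0.16], [0.16, -0.0, -0.987], [-0.0, -1.0, 0.0]]
ft_force: [0.1, -0.5, -5.1]
width: 0.013
```

Emit:
jog_arm --motion '[{"dx": 0, "dy": 0.5, "dz": 0, "rx": 0, "ry": 0, "rz": 0, "hand": 1}, {"dx": 0, "dy": 0, "dz": 0, "rx": 0, "ry": 0, "rz": 0, "hand": 1}, {"dx": 0, "dy": 0, "dz": 0, "rx": 0, "ry": 0, "rz": 0, "hand": 1}]'

```text
clock: 14.05
eef_pos: [0.5278, 0.0842, 0.0577]
tool_rot: [[-0.987, 0.001, -0.161], [0.161, 0.0, -0.987], [-0.001, -1.0, -0.0]]
ft_force: [-0.7, 0.2, -0.4]
width: 0.0128
```

Contact with the plate: Fz went from -5 to about 0. Next, slide toward the side fence (tool -z).

Emit:
jog_arm --motion '[{"dx": 0, "dy": 0.3, "dz": -1.5, "rx": 0, "ry": 0, "rz": 0, "hand": 1}, {"dx": 0, "dy": 0, "dz": -1.5, "rx": 0, "ry": 0, "rz": 0, "hand": 1}, {"dx": 0, "dy": 0, "dz": -1.5, "rx": 0, "ry": 0, "rz": 0, "hand": 1}, {"dx": 0, "dy": 0, "dz": -1.5, "rx": 0, "ry": 0, "rz": 0, "hand": 1}, {"dx": 0, "dy": 0, "dz": -1, "rx": 0, "ry": 0, "rz": 0, "hand": 1}, {"dx": 0, "dy": 0, "dz": -1, "rx": 0, "ry": 0, "rz": 0, "hand": 1}, {"dx": 0, "dy": 0, "dz": -1, "rx": 0, "ry": 0, "rz": 0, "hand": 1}, {"dx": 0, "dy": 0, "dz": 0, "rx": 0, "ry": 0, "rz": 0, "hand": 1}]'

```text
clock: 14.72
eef_pos: [0.5298, 0.0933, 0.0577]
tool_rot: [[-0.987, 0.002, -0.16], [0.16, 0.0, -0.987], [-0.002, -1.0, -0.0]]
ft_force: [-0.1, -1.4, 4.9]
width: 0.013
```

```bash
python3 - <<'E'
from h import *
t=r.camera("top");cv2.imwrite("pics/top6.png",t)
overlay(t,"top",[],(200,200,310,300),6,"pics/t6c.png")
delta([.5282,.085,.0577],180-np.degrees(.162))
E
```

```text
t 14.77 tcp [0.5297 0.0932 0.0577] yaw 170.77 F [-0.1 -0.9  5.4] w 0.013
shift tool mm [0.2 0.  8.4]
rotvec [ 0.0004  0.0009 -0.0017]
```

View pics/t6c.png

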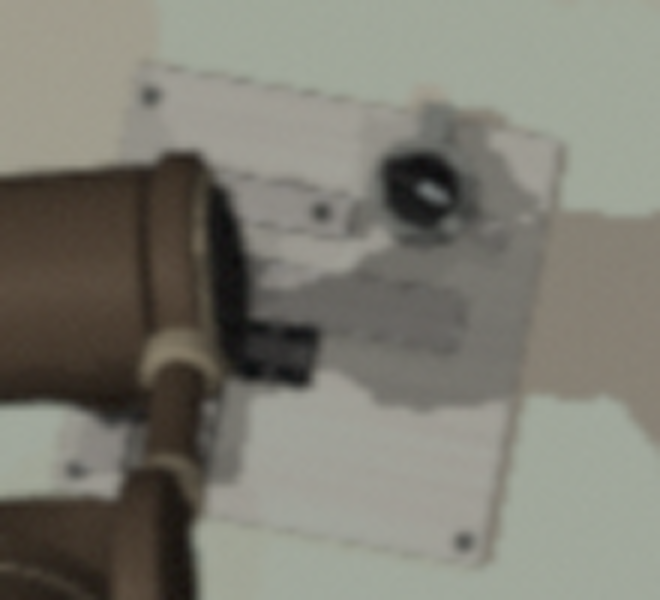

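Still free of both fences: the blade edge is at crop (380,275) and the back fence at (330,235). Continuing in small steps.

Emit:
jog_arm --motion '[{"dx": 0, "dy": 0, "dz": -0.7, "rx": 0, "ry": 0, "rz": 0, "hand": 1}, {"dx": 0, "dy": 0, "dz": -0.7, "rx": 0, "ry": 0, "rz": 0, "hand": 1}, {"dx": 0, "dy": 0, "dz": -0.7, "rx": 0, "ry": 0, "rz": 0, "hand": 1}, {"dx": 0, "dy": 0, "dz": 0, "rx": 0, "ry": 0, "rz": 0, "hand": 1}]'

```text
clock: 15.1
eef_pos: [0.5301, 0.0952, 0.0577]
tool_rot: [[-0.987, 0.002, -0.16], [0.16, 0.0, -0.987], [-0.002, -1.0, -0.0]]
ft_force: [-0.0, -1.9, 5.3]
width: 0.0128
```

Emit:
jog_arm --motion '[{"dx": 0, "dy": 0, "dz": -0.7, "rx": 0, "ry": 0, "rz": 0, "hand": 1}, {"dx": 0, "dy": 0, "dz": -0.7, "rx": 0, "ry": 0, "rz": 0, "hand": 1}, {"dx": 0, "dy": 0, "dz": 0, "rx": 0, "ry": 0, "rz": 0, "hand": 1}]'

```text
clock: 15.35
eef_pos: [0.5303, 0.0966, 0.0577]
tool_rot: [[-0.987, 0.002, -0.16], [0.16, 0.0, -0.987], [-0.002, -1.0, -0.0]]
ft_force: [0.4, -2.5, 5.8]
width: 0.0131
```

Emit:
jog_arm --motion '[{"dx": 0, "dy": 0, "dz": -0.6, "rx": 0, "ry": 0, "rz": 0, "hand": 1}, {"dx": 0, "dy": 0, "dz": -0.6, "rx": 0, "ry": 0, "rz": 0, "hand": 1}, {"dx": 0, "dy": 0, "dz": 0, "rx": 0, "ry": 0, "rz": 0, "hand": 1}]'

```text
clock: 15.6
eef_pos: [0.5305, 0.0978, 0.0577]
tool_rot: [[-0.987, 0.002, -0.16], [0.16, -0.0, -0.987], [-0.002, -1.0, -0.0]]
ft_force: [-0.5, -1.8, 6.6]
width: 0.013
```

Emit:
jog_arm --motion '[{"dx": 0, "dy": 0, "dz": -0.6, "rx": 0, "ry": 0, "rz": 0, "hand": 1}, {"dx": 0, "dy": 0, "dz": -0.6, "rx": 0, "ry": 0, "rz": 0, "hand": 1}, {"dx": 0, "dy": 0, "dz": 0, "rx": 0, "ry": 0, "rz": 0, "hand": 1}]'

```text
clock: 15.85
eef_pos: [0.5307, 0.0989, 0.0577]
tool_rot: [[-0.987, 0.002, -0.16], [0.16, -0.0, -0.987], [-0.002, -1.0, -0.0]]
ft_force: [-1.1, -1.0, 5.4]
width: 0.0129
```

Emit:
jog_arm --motion '[{"dx": 0, "dy": 0, "dz": -0.6, "rx": 0, "ry": 0, "rz": 0, "hand": 1}, {"dx": 0, "dy": 0, "dz": -0.6, "rx": 0, "ry": 0, "rz": 0, "hand": 1}, {"dx": 0, "dy": 0, "dz": 0, "rx": 0, "ry": 0, "rz": 0, "hand": 1}]'

```text
clock: 16.1
eef_pos: [0.5308, 0.1001, 0.0577]
tool_rot: [[-0.987, 0.002, -0.16], [0.16, -0.0, -0.987], [-0.002, -1.0, -0.0]]
ft_force: [-0.5, -1.1, 4.7]
width: 0.013
```

Emit:
jog_arm --motion '[{"dx": 0, "dy": 0, "dz": -0.6, "rx": 0, "ry": 0, "rz": 0, "hand": 1}, {"dx": 0, "dy": 0, "dz": -0.6, "rx": 0, "ry": 0, "rz": 0, "hand": 1}, {"dx": 0, "dy": 0, "dz": 0, "rx": 0, "ry": 0, "rz": 0, "hand": 1}]'

```text
clock: 16.35
eef_pos: [0.531, 0.101, 0.0577]
tool_rot: [[-0.987, 0.001, -0.16], [0.16, -0.001, -0.987], [-0.002, -1.0, 0.0]]
ft_force: [0.2, -3.2, 4.8]
width: 0.0131
```

Emit:
jog_arm --motion '[{"dx": 0, "dy": 0, "dz": -0.4, "rx": 0, "ry": 0, "rz": 0, "hand": 1}, {"dx": 0, "dy": 0, "dz": 0, "rx": 0, "ry": 0, "rz": 0, "hand": 1}, {"dx": 0, "dy": 0, "dz": 0, "rx": 0, "ry": 0, "rz": 0, "hand": 1}]'

```text
clock: 16.6
eef_pos: [0.531, 0.1011, 0.0577]
tool_rot: [[-0.987, 0.001, -0.16], [0.16, -0.001, -0.987], [-0.001, -1.0, 0.001]]
ft_force: [-0.9, -3.3, 6.6]
width: 0.0128
```

```bash
python3 - <<'E'
from h import *
o=r.observe();print(o["torque"].round(3),(o["tool_rot"].T@o["ft_force"]).round(1));delta([.531,.101,.0577],180-np.degrees(.162))
E
```

```text
[-0.647  0.14  -0.018] [ 0.3 -6.6  3.4]
t 16.6 tcp [0.531  0.1011 0.0577] yaw 170.78 F [-0.9 -3.3  6.6] w 0.0128
shift tool mm [-0.   0.   0.1]
rotvec [-0.0008  0.0011 -0.0014]
```

Emit:
jog_arm --motion '[{"dx": 0, "dy": 0, "dz": -0.6, "rx": 0, "ry": 0, "rz": 0, "hand": 1}, {"dx": 0, "dy": 0, "dz": 0, "rx": 0, "ry": 0, "rz": 0, "hand": 1}, {"dx": 0, "dy": 0, "dz": 0, "rx": 0, "ry": 0, "rz": 0, "hand": 1}]'

```text
clock: 16.85
eef_pos: [0.531, 0.1012, 0.0577]
tool_rot: [[-0.987, 0.001, -0.16], [0.16, -0.002, -0.987], [-0.001, -1.0, 0.002]]
ft_force: [-0.8, -6.1, 6.5]
width: 0.0132
```

```bash
python3 - <<'E'
from h import *
o=r.observe();print(o["torque"].round(3),(o["tool_rot"].T@o["ft_force"]).round(1));delta([.531,.101,.0577],180-np.degrees(.162))
E
```

```text
[-0.93   0.183 -0.081] [-0.2 -6.5  6.2]
t 16.85 tcp [0.531  0.1012 0.0577] yaw 170.79 F [-0.8 -6.1  6.5] w 0.0132
shift tool mm [-0.   0.   0.2]
rotvec [-0.0016  0.0012 -0.0012]
```

Side fence contact: about 6 N, yaw unchanged. Now slide toward the back fence (tool -x).

Emit:
jog_arm --motion '[{"dx": -1, "dy": 0, "dz": 0, "rx": 0, "ry": 0, "rz": 0, "hand": 1}, {"dx": -1, "dy": 0, "dz": 0, "rx": 0, "ry": 0, "rz": 0, "hand": 1}, {"dx": -1, "dy": 0, "dz": 0, "rx": 0, "ry": 0, "rz": 0, "hand": 1}, {"dx": -1, "dy": 0, "dz": 0, "rx": 0, "ry": 0, "rz": 0, "hand": 1}, {"dx": -1, "dy": 0, "dz": 0, "rx": 0, "ry": 0, "rz": 0, "hand": 1}, {"dx": -1, "dy": 0, "dz": 0, "rx": 0, "ry": 0, "rz": 0, "hand": 1}, {"dx": -1, "dy": 0, "dz": 0, "rx": 0, "ry": 0, "rz": 0, "hand": 1}, {"dx": 0, "dy": 0, "dz": 0, "rx": 0, "ry": 0, "rz": 0, "hand": 1}]'

```text
clock: 17.52
eef_pos: [0.5365, 0.1002, 0.0577]
tool_rot: [[-0.987, -0.002, -0.161], [0.161, -0.002, -0.987], [0.002, -1.0, 0.002]]
ft_force: [-4.6, -4.8, 10.0]
width: 0.0128
```

```bash
python3 - <<'E'
from h import *
o=r.observe();print(o["torque"].round(3),(o["tool_rot"].T@o["ft_force"]).round(1));delta([.531,.101,.0577],180-np.degrees(.162))
t=r.camera("top");cv2.imwrite("pics/top7.png",t)
overlay(t,"top",[],(200,200,310,300),6,"pics/t7c.png")
E
```

```text
[-0.76   0.482 -0.16 ] [  3.7 -10.    5.5]
t 17.52 tcp [0.5365 0.1002 0.0577] yaw 170.76 F [-4.6 -4.8 10. ] w 0.0128
shift tool mm [5.6 0.  0.1]
rotvec [-0.0019  0.0007  0.002 ]
```

View pics/t7c.png

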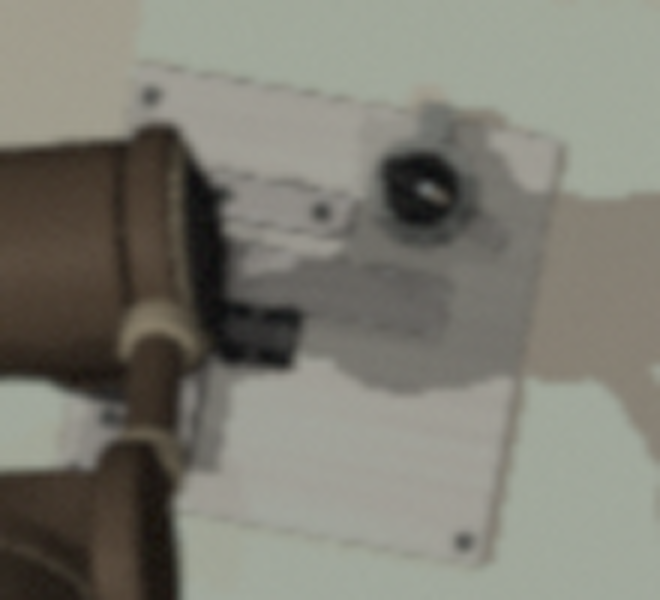

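About 7 mm left to the back fence (blade edge y≈262 against fence y≈245 at crop x≈380). Continuing.

Emit:
jog_arm --motion '[{"dx": -1, "dy": -0.2, "dz": 0, "rx": 0, "ry": 0, "rz": 0, "hand": 1}, {"dx": -1, "dy": 0, "dz": 0, "rx": 0, "ry": 0, "rz": 0, "hand": 1}, {"dx": -1, "dy": 0, "dz": 0, "rx": 0, "ry": 0, "rz": 0, "hand": 1}, {"dx": -1, "dy": 0, "dz": 0, "rx": 0, "ry": 0, "rz": 0, "hand": 1}, {"dx": 0, "dy": 0, "dz": 0, "rx": 0, "ry": 0, "rz": 0, "hand": 1}]'

```text
clock: 17.98
eef_pos: [0.5404, 0.0996, 0.0577]
tool_rot: [[-0.987, -0.002, -0.161], [0.161, -0.002, -0.987], [0.002, -1.0, 0.002]]
ft_force: [-3.5, -4.5, 9.4]
width: 0.0133
```

Emit:
jog_arm --motion '[{"dx": -0.6, "dy": 0, "dz": 0, "rx": 0, "ry": 0, "rz": 0, "hand": 1}, {"dx": -0.6, "dy": 0, "dz": 0, "rx": 0, "ry": 0, "rz": 0, "hand": 1}, {"dx": 0, "dy": 0, "dz": 0, "rx": 0, "ry": 0, "rz": 0, "hand": 1}]'

```text
clock: 18.23
eef_pos: [0.5415, 0.0994, 0.0577]
tool_rot: [[-0.987, -0.002, -0.161], [0.161, -0.001, -0.987], [0.002, -1.0, 0.002]]
ft_force: [-4.1, -4.1, 9.1]
width: 0.0128
```

Emit:
jog_arm --motion '[{"dx": -0.6, "dy": 0, "dz": 0, "rx": 0, "ry": 0, "rz": 0, "hand": 1}, {"dx": -0.6, "dy": 0, "dz": 0, "rx": 0, "ry": 0, "rz": 0, "hand": 1}, {"dx": 0, "dy": 0, "dz": 0, "rx": 0, "ry": 0, "rz": 0, "hand": 1}]'

```text
clock: 18.48
eef_pos: [0.5427, 0.0992, 0.0577]
tool_rot: [[-0.987, -0.002, -0.16], [0.16, -0.002, -0.987], [0.002, -1.0, 0.002]]
ft_force: [-3.6, -4.7, 9.0]
width: 0.0132
```

```bash
python3 - <<'E'
from h import *
o=r.observe();print(o["torque"].round(3),(o["tool_rot"].T@o["ft_force"]).round(1));delta([.531,.101,.0577],180-np.degrees(.162))
E
```

```text
[-0.726  0.492 -0.117] [ 2.8 -8.9  5.2]
t 18.48 tcp [0.5427 0.0992 0.0577] yaw 170.76 F [-3.6 -4.7  9. ] w 0.0132
shift tool mm [11.8  0.1  0.1]
rotvec [-0.0019  0.0008  0.0022]
```

Emit:
jog_arm --motion '[{"dx": -0.6, "dy": 0, "dz": 0, "rx": 0, "ry": 0, "rz": 0, "hand": 1}, {"dx": -0.6, "dy": 0, "dz": 0, "rx": 0, "ry": 0, "rz": 0, "hand": 1}, {"dx": 0, "dy": 0, "dz": 0, "rx": 0, "ry": 0, "rz": 0, "hand": 1}]'

```text
clock: 18.73
eef_pos: [0.5439, 0.099, 0.0577]
tool_rot: [[-0.987, -0.003, -0.161], [0.161, -0.002, -0.987], [0.002, -1.0, 0.002]]
ft_force: [-4.5, -4.4, 8.8]
width: 0.0132
```

Emit:
jog_arm --motion '[{"dx": -0.6, "dy": 0, "dz": 0, "rx": 0, "ry": 0, "rz": 0, "hand": 1}, {"dx": -0.6, "dy": 0, "dz": 0, "rx": 0, "ry": 0, "rz": 0, "hand": 1}, {"dx": 0, "dy": 0, "dz": 0, "rx": 0, "ry": 0, "rz": 0, "hand": 1}]'

```text
clock: 18.98
eef_pos: [0.545, 0.0988, 0.0577]
tool_rot: [[-0.987, -0.003, -0.16], [0.16, -0.002, -0.987], [0.002, -1.0, 0.002]]
ft_force: [-4.2, -4.9, 9.1]
width: 0.0134
```

Emit:
jog_arm --motion '[{"dx": -0.5, "dy": 0, "dz": 0, "rx": 0, "ry": 0, "rz": 0, "hand": 1}, {"dx": 0, "dy": 0, "dz": 0, "rx": 0, "ry": 0, "rz": 0, "hand": 1}, {"dx": 0, "dy": 0, "dz": 0, "rx": 0, "ry": 0, "rz": 0, "hand": 1}]'

```text
clock: 19.23
eef_pos: [0.5455, 0.0987, 0.0577]
tool_rot: [[-0.987, -0.003, -0.16], [0.16, -0.002, -0.987], [0.002, -1.0, 0.002]]
ft_force: [-4.3, -4.3, 8.6]
width: 0.0131
```

Emit:
jog_arm --motion '[{"dx": -0.5, "dy": 0, "dz": 0, "rx": 0, "ry": 0, "rz": 0, "hand": 1}, {"dx": 0, "dy": 0, "dz": 0, "rx": 0, "ry": 0, "rz": 0, "hand": 1}, {"dx": 0, "dy": 0, "dz": 0, "rx": 0, "ry": 0, "rz": 0, "hand": 1}]'

```text
clock: 19.48
eef_pos: [0.5456, 0.0987, 0.0577]
tool_rot: [[-0.987, -0.003, -0.161], [0.161, -0.001, -0.987], [0.003, -1.0, 0.002]]
ft_force: [-4.4, -4.3, 9.8]
width: 0.0129
```

Emit:
jog_arm --motion '[{"dx": -0.5, "dy": 0, "dz": 0, "rx": 0, "ry": 0, "rz": 0, "hand": 1}, {"dx": 0, "dy": 0, "dz": 0, "rx": 0, "ry": 0, "rz": 0, "hand": 1}, {"dx": 0, "dy": 0, "dz": 0, "rx": 0, "ry": 0, "rz": 0, "hand": 1}]'

```text
clock: 19.73
eef_pos: [0.5457, 0.0988, 0.0577]
tool_rot: [[-0.987, -0.004, -0.161], [0.161, -0.001, -0.987], [0.004, -1.0, 0.002]]
ft_force: [-6.2, -3.8, 10.7]
width: 0.0134
```

Stalled on the back fence at x=.5456. Now raise both pushes gently.

Emit:
jog_arm --motion '[{"dx": -0.5, "dy": 0, "dz": -0.5, "rx": 0, "ry": 0, "rz": 0, "hand": 1}, {"dx": 0, "dy": 0, "dz": 0, "rx": 0, "ry": 0, "rz": 0, "hand": 1}, {"dx": -0.5, "dy": 0, "dz": -0.5, "rx": 0, "ry": 0, "rz": 0, "hand": 1}, {"dx": 0, "dy": 0, "dz": 0, "rx": 0, "ry": 0, "rz": 0, "hand": 1}, {"dx": 0, "dy": 0, "dz": 0, "rx": 0, "ry": 0, "rz": 0, "hand": 1}]'

```text
clock: 20.15
eef_pos: [0.5458, 0.0989, 0.0577]
tool_rot: [[-0.987, -0.007, -0.161], [0.161, -0.003, -0.987], [0.006, -1.0, 0.004]]
ft_force: [-9.2, -6.7, 14.2]
width: 0.013
```

```bash
python3 - <<'E'
from h import *
o=r.observe();print(o["torque"].round(3),(o["tool_rot"].T@o["ft_force"]).round(1));delta([.5457,.0988,.0577],180-np.degrees(.162))
t=r.camera("top");cv2.imwrite("pics/top8.png",t)
overlay(t,"top",[],(200,200,310,300),6,"pics/t8c.png")
E
```

```text
[-1.107  1.053 -0.308] [  8.1 -14.1   8.1]
t 20.15 tcp [0.5458 0.0989 0.0577] yaw 170.75 F [-9.2 -6.7 14.2] w 0.013
shift tool mm [0.1 0.  0.1]
rotvec [-0.0037  0.0005  0.0065]
```

View pics/t8c.png

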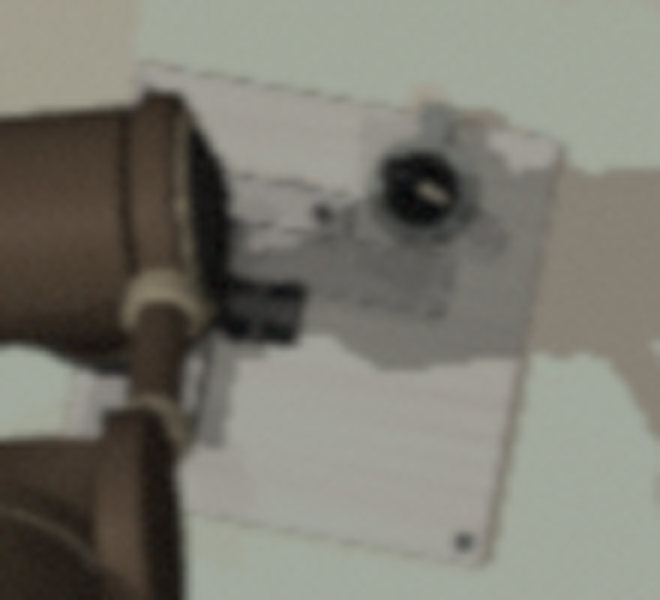

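Blade flush along the back fence line. The moment (-0.3 N m) fits face contact on both fences rather than point contact at an end. I'll ease the downward push, add a little side push and let it settle.

Emit:
jog_arm --motion '[{"dx": -0.3, "dy": -0.3, "dz": -0.3, "rx": 0, "ry": 0, "rz": 0, "hand": 1}, {"dx": 0, "dy": -0.3, "dz": 0, "rx": 0, "ry": 0, "rz": 0, "hand": 1}, {"dx": -0.2, "dy": 0, "dz": -0.3, "rx": 0, "ry": 0, "rz": 0, "hand": 1}, {"dx": 0, "dy": 0, "dz": 0, "rx": 0, "ry": 0, "rz": 0, "hand": 1}, {"dx": 0, "dy": 0, "dz": 0, "rx": 0, "ry": 0, "rz": 0, "hand": 1}, {"dx": 0, "dy": 0, "dz": 0, "rx": 0, "ry": 0, "rz": 0, "hand": 1}, {"dx": 0, "dy": 0, "dz": 0, "rx": 0, "ry": 0, "rz": 0, "hand": 1}, {"dx": 0, "dy": 0, "dz": 0, "rx": 0, "ry": 0, "rz": 0, "hand": 1}]'

```text
clock: 20.87
eef_pos: [0.5459, 0.0989, 0.0578]
tool_rot: [[-0.987, -0.008, -0.161], [0.161, -0.003, -0.987], [0.007, -1.0, 0.005]]
ft_force: [-8.9, -7.8, 12.7]
width: 0.0129
```

```bash
python3 - <<'E'
from h import *
o=r.observe();print(o["torque"].round(3),(o["tool_rot"].T@o["ft_force"]).round(1),o["tool_rot"].round(4));delta([.5457,.0988,.0577],180-np.degrees(.162))
t=r.camera("top");s=r.camera("side")
overlay(s,"side",[],(215,200,335,300),6,"pics/s9c.png")
a=[.5458,.0989,-.1614]
c=W(a,[41,13,0])[0];P=[c[0],c[1],-.1614]
overlay(t,"top",[(a,SQ[:6+1]),(P,PLATE+FENCE)],(200,200,310,300),6,"pics/t9c.png");print(P)
E
```

```text
[-1.322  0.944 -0.3  ] [  7.6 -12.6   9.2] [[-0.987  -0.008  -0.1607]
 [ 0.1607 -0.0033 -0.987 ]
 [ 0.0074 -1.      0.0045]]
t 20.87 tcp [0.5459 0.0989 0.0578] yaw 170.75 F [-8.9 -7.8 12.7] w 0.0129
shift tool mm [0.2 0.1 0.1]
rotvec [-0.0045  0.0006  0.0074]
[np.float64(0.5883562362765021), np.float64(0.10514233561886226), -0.1614]
```

View pics/t9c.png

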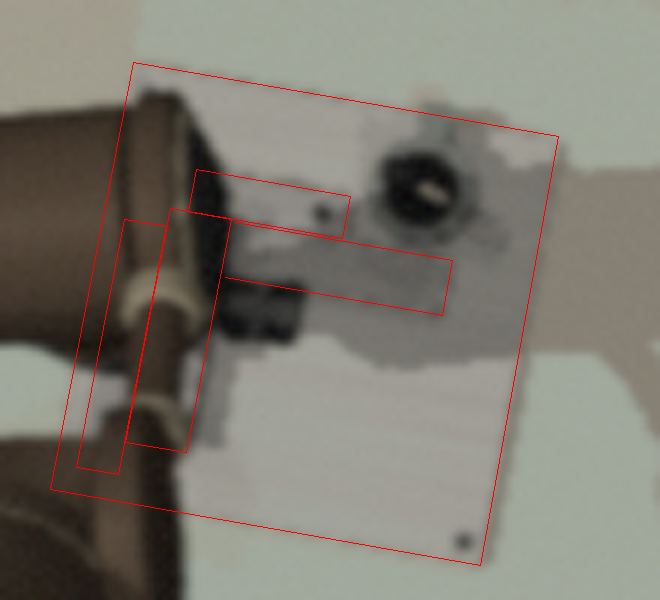

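View pics/s9c.png

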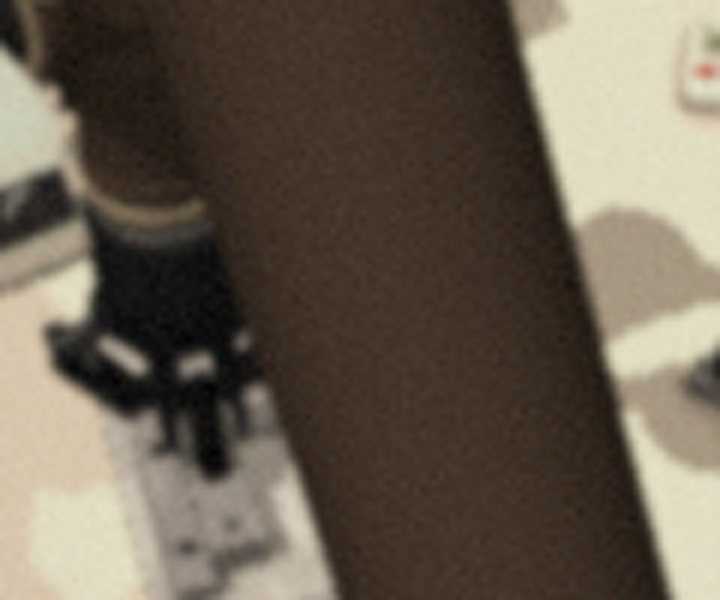

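The overlay derived from the measured TCP pose matches the picture to about 1 px. A small extra push for margin, and then a final check.

Emit:
jog_arm --motion '[{"dx": -0.4, "dy": -0.3, "dz": -0.3, "rx": 0, "ry": 0, "rz": 0, "hand": 1}, {"dx": -0.4, "dy": -0.2, "dz": 0, "rx": 0, "ry": 0, "rz": 0, "hand": 1}, {"dx": 0, "dy": 0, "dz": 0, "rx": 0, "ry": 0, "rz": 0, "hand": 1}, {"dx": 0, "dy": 0, "dz": 0, "rx": 0, "ry": 0, "rz": 0, "hand": 1}, {"dx": 0, "dy": 0, "dz": 0, "rx": 0, "ry": 0, "rz": 0, "hand": 1}, {"dx": 0, "dy": 0, "dz": 0, "rx": 0, "ry": 0, "rz": 0, "hand": 1}, {"dx": 0, "dy": 0, "dz": 0, "rx": 0, "ry": 0, "rz": 0, "hand": 1}, {"dx": 0, "dy": 0, "dz": 0, "rx": 0, "ry": 0, "rz": 0, "hand": 1}]'

```text
clock: 21.63
eef_pos: [0.546, 0.0989, 0.0579]
tool_rot: [[-0.987, -0.01, -0.161], [0.161, -0.004, -0.987], [0.009, -1.0, 0.005]]
ft_force: [-8.5, -8.3, 9.7]
width: 0.0128
```

```bash
python3 - <<'E'
from h import *
o=r.observe();print(o["torque"].round(3),(o["tool_rot"].T@o["ft_force"]).round(1));delta([.5457,.0988,.0577],180-np.degrees(.162))
E
```

```text
[-1.323  1.145 -0.349] [ 7.2 -9.6  9.6]
t 21.63 tcp [0.546  0.0989 0.0579] yaw 170.75 F [-8.5 -8.3  9.7] w 0.0128
shift tool mm [0.3 0.2 0.2]
rotvec [-0.005   0.0005  0.0089]
```

```bash
python3 - <<'E'
from plant import r
print(r.close_job());o=r.observe();print(o["ft_force"].round(1),o["eef_pos"].round(4),o["width"])
E
```

```text
the job is handed in; nothing more can be done
None
the job is handed in; nothing more can be done
```

I turned the selector from two dots to three. I then picked up the larger grey square by its grip, laid it on the plate and pressed it against the side fence, then the back fence. I handed the job in at about 21.6 s, still gripping and pressing; no verdict came back.

**Last checks**
- **Push:** the wrist felt about 7 N toward the back fence, 10 N toward the side fence and 10 N downward. Some of that is friction, so the worst-case force on the back fence is about 3.4 N, above the 1.5 N needed but under the recommended 5 N.
- **Grip and pose:** the gripper read 12.8 mm on the 14 mm grip bar, and it also read about 1 mm low on the selector bar. The tool tilted about 0.01 rad, against a limit of 0.04. The square's yaw agreed with the plate's top-camera fit to about 0.001 rad.
- **Selector:** camera views from both sides after I let go matched three dots, and the top view still did once the square was seated.

**Disagreements**
- **Camera fits:** plate fits from the cameras differed by up to about 6 mm, and the side camera's yaw was about 0.03 rad off the top camera's. I relied on where the square stalled against each fence, which matched where I had gripped the selector to about 1 mm.
- **Back-fence push:** the last extra push there mostly tilted the tool slightly and did not raise the force.
- **View of the heel:** the arm hid it, so I judged the seating from contact and the visible blade.

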